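# Clear the drying deck and load the flasks

### The arm

A 6-joint arm with a two-finger parallel gripper is mounted at the origin on the work surface. World frame = base frame: x ahead of the robot, y to its left, z up, the work surface at z = 0. Lengths are in mm, angles in rad, forces in N, time in s.
With the tool pointing down it reaches from about 300 to 775 mm from the base axis. Payload 14.6 kg.
Tool frame: the origin (TCP) lies on the centre line of the jaws, within the pads' length; the fingertips stand 22 mm ahead of it and the grasp point (between the pads) lies 3 mm ahead of it (manip.tcp_to_tips is the distance from the TCP to the fingertips, in mm); z points along the fingers, y is the direction in which the jaws open and shut (so a half turn about z gives the same grasp; the last joint's range is limited). The gripper opens to 94 mm and grips with 3 to 60 N. Pads are 16 mm wide; open, the fingers measure 119 mm over their backs; the gripper's body (75 mm by 177 mm) begins 78 mm behind the grasp point.
Start: joints at [1.182, 0.3, 1.521, -0, 1.321, -0.067], TCP at [173.948, 521.758, 227.446] pointing down, gripper open.
Joint ranges: [-3.03, 3.03], [-0.79, 2.21], [0.23, 2.52], [-1.04, 4.18], [0, 3.07], [-2.55, 2.55]. Speed limits (rad/s): [2.22, 2.22, 2.57, 3.14, 3.14, 3.14].

### API

Orientations are given as [roll, pitch, yaw] about the fixed x, y, z axes, in that order (R = Rz(yaw) Ry(pitch) Rx(roll)).
In Python, from cell import manip, vision, workorder gives the robot as it stands.
- The arm moves only by the tool carry_out, never from a script. Its argument "deltas" is a list of rows, each a list of 3 entries, a list of its own where there are three numbers: the shift along the tool's x, y, z in cm, then the turn about the tool's z in degrees, then the opening, from 0 (shut) to 1 (fully open). A call has 1 to 20 rows; each row shifts and turns the commanded pose from where the row before left it, along the tool's axes as they then stand; what a row does not reach is not made up. A row lasts 1/12 s, in which the tool goes at most 41.7 mm and 7.16 degrees, less where a joint would pass 70% of its speed; a pose out of reach is approached as far as the arm can. A call with a gripper value outside its range is refused whole. The fingers move at their own pace and stop on an object; "grip_force" is the grip in N (left out, the last holds). Time passes only in rows, so rows that do not move let the fingers close. It gives the time, the measured TCP pose, the force and the opening at its end, in the units of the state.
- manip.read_state(): the state, without advancing time (a new reading comes with each control period).
- vision.camera(name): name is "scene" or "side" or "wrist"; returns (picture, depth): 400x640x3 uint8, red, green, blue; 400x640 float32, mm along the optical axis (not along the pixel's ray), 0 where there is no reading.
- vision.calibration(name): a dict with "mtx" (3x3 intrinsics, pixels), "eye" and "orientation" of the camera in the world. Camera axes: x right, y down, z forward; pixel columns grow to the right and rows downward; lengths in mm; the calibration is good to about 2 mm. A picture is of the moment at which its call begins: read the wrist's pose just before it. calibration takes no time and is no camera call; for the wrist camera it gives the pose at the moment of the call.
- workorder.sign_off(): hands the job in, once; it reports no verdict.
The state is a dict: "clock": time; "joints": joint angles; "qd": joint speeds; "effort": joint torques, N m; "eef_pos": TCP position; "eef_rot": TCP orientation; "wrist_force": force on the tool from outside, world axes, zero at the start; "moment": the same for the moment, N m; "finger_gap": finger opening in mm.
Only numpy, scipy, OpenCV 4.12 (cv2) and the standard library are available. Lean on these libraries where they do the work, as an engineer would, in place of code of your own. Each camera call takes 0.05 s, during which the arm holds its last target.

### The job

Shut the air valve (red lever to the white mark) and, with the air off, use the scraper to sweep all the orange chips off the drying deck into its catch trough, never with the fingers. Then park the scraper back on its marked place and stand every amber flask upright on the cleared deck, with the whole foot on the plate; the glass is thin and the plate brittle, so grip lightly, set down softly and do not press. Only when all is loaded turn the air on again to half (lever to the green mark), and leave the other bottles and tools where they are.

Things in the scene. Friction and masses are not known exactly. Their poses are not given: they have to be found in the camera images.
- valve (a joint): Air valve lever, turning on a vertical axis over valve_base: 0 = shut (lever over the white mark, on its stop), 0.785 = half open (green mark), 1.571 = fully open (yellow mark, stop). Grows clockwise seen from above. It stays where it is left; about 1.5 N at the handle moves it.
- valve_base: Grey valve block 80 x 80 x 30 mm on the table; origin on the lever's vertical axis, at table height. At joint 0 the red lever points along its own -x, at 1.571 along its own +y.
- valve_grip (a point): Grip point of the red upright round handle on the lever's end: 22 mm diameter, 95 mm from the axis, standing from 52 to 110 mm above the table; this point is on its centre line 88 mm above the table. The lever arm below it is 20 mm wide, 45 to 53 mm above the table.
- deck: Drying deck: white box 210 (x) x 220 (y) x 40 mm high, with a white ceramic plate on top; origin under its centre at table height. Steel rims 10 mm wide and 10 mm above the plate run along both x sides and the -y side, leaving 190 mm clear in x; the +y side is open and drops into a grey catch trough.
- plate (a point): Centre of the ceramic plate's upper face, 40 mm above the table (deck axes). The clear plate spans x -95 to 95 mm and y -100 to 110 mm. It is brittle: it must not be pressed or struck with more than 50 N, even for an instant (a block set down at 15 mm/s is safe).
- trough (a point): Middle of the catch trough's inner floor, 4 mm above the table (deck axes), 155 mm from the deck's centre in the deck's +y direction. The trough is 210 (x) x 90 (y) mm outside, walls 4 mm thick and 28 mm high, so it lies lower than the plate.
- scraper: Scraper block: black rubber foot 160 (x) x 40 (y) x 26 mm, with a green grip bar above it 100 (x) x 20 (y) mm, from 26 to 76 mm height; about 200 g; origin under the foot's centre.
- park: Scraper's parking place: flat black area with yellow border 176 (x) x 80 (y) mm, flush with the table; origin at its centre.
- flask1: Conical amber glass flask, closed, white rim: 64 mm diameter at the foot, 116 mm tall, straight neck 32 mm diameter from 74 to 116 mm height; about 120 g; origin at the centre of its underside, z up. May be absent. Thin glass: the two fingers together may press it with no more than 70 N in all (a grip of up to about 30 N on each pad is safe).
- flask2: Conical amber glass flask, closed, white rim: 64 mm diameter at the foot, 116 mm tall, straight neck 32 mm diameter from 74 to 116 mm height; about 120 g; origin at the centre of its underside, z up. May be absent. Thin glass: the two fingers together may press it with no more than 70 N in all (a grip of up to about 30 N on each pad is safe).
- flask3: Conical amber glass flask, closed, white rim: 64 mm diameter at the foot, 116 mm tall, straight neck 32 mm diameter from 74 to 116 mm height; about 120 g; origin at the centre of its underside, z up. May be absent. Thin glass: the two fingers together may press it with no more than 70 N in all (a grip of up to about 30 N on each pad is safe).
- flask4: Conical amber glass flask, closed, white rim: 64 mm diameter at the foot, 116 mm tall, straight neck 32 mm diameter from 74 to 116 mm height; about 120 g; origin at the centre of its underside, z up. May be absent. Thin glass: the two fingers together may press it with no more than 70 N in all (a grip of up to about 30 N on each pad is safe).
- chip1: Loose orange plastic chip 26 x 20 x 8 mm, lying on the ceramic plate; origin under its centre. May be absent.
- chip2: Loose orange plastic chip 26 x 20 x 8 mm, lying on the ceramic plate; origin under its centre. May be absent.
- chip3: Loose orange plastic chip 26 x 20 x 8 mm, lying on the ceramic plate; origin under its centre. May be absent.
- chip4: Loose orange plastic chip 26 x 20 x 8 mm, lying on the ceramic plate; origin under its centre. May be absent.
- wash_bottle: Bystander, leave alone: white squeeze bottle with a blue cap, 66 diameter, 170 tall (mm). Origin under its centre.
- reagent: Bystander, leave alone: amber bottle with a green cap, 70 diameter, 140 tall (mm). Origin under its centre.
- jar: Bystander, leave alone: white jar with a red lid, 56 diameter, 60 tall (mm). Origin under its centre.
- beaker: Bystander, leave alone: empty clear beaker, 70 diameter, 90 tall (mm). Origin under its centre.
- spatula: Bystander, leave alone: steel spatula, 180 long, lying flat (mm).
Mind the look-alikes: they are no part of the job. Leave any pink or purple look-alike of the flask1 alone.

How it is judged:
By the outcome, as a careful person would: the job done as asked, in the order asked, and still so for the second after the job is handed in, with the robot touching nothing.
Of flask1, flask2, flask3, flask4 only 2 to 4 are there at a start; the rules pass over those that are not, and their reading is None.
Of chip1, chip2, chip3, chip4 only 2 to 4 are there at a start; the rules pass over those that are not, and their reading is None.
At some moment in a run one of flask1, flask2, flask3, flask4, scraper may be knocked a few centimetres aside while the robot is not near it.
It also fails if it takes over 210 s, if anything falls off the work surface, if the arm or the gripper's body presses on something with over 40 N, if the wrist force passes 120 N, or if a joint passes its speed limit or range.

## Working session

There is one attempt and no reset: what is moved stays moved. The work goes in short steps, Python scripts to look and compute and a tool call to move; the robot and the scene stay as the last step left them, time stands still between calls to the robot, and variables do not carry over. Pictures are saved under pics/ and viewed, and the job is handed in when it is done.

Besides the shell and the picture viewer there is one more tool, called after "Request:" as name(argument=value, ...) on one line, values as JSON. carry_out: Moves the arm, as the interface text tells. Its arguments: {"type":"object","properties":{"deltas":{"type":"array","items":{"type":"array"}},"grip_force":{"type":"number"}},"required":["deltas"]}

```bash
ls; mkdir -p pics; python3 - <<'E'
from cell import manip, vision, workorder
import cv2
print(manip.read_state())
for n in ["scene","side","wrist"]:
    c=vision.calibration(n); print(n,c)
    p,d=vision.camera(n); cv2.imwrite(f"pics/a_{n}.png",p[:,:,::-1])
E
```

```text
pics
{'clock': 0.0, 'joints': array([ 1.18238916e+00,  3.00470692e-01,  1.52159843e+00, -4.00630612e-05,
        1.32068370e+00, -6.66234487e-02]), 'qd': array([ 0.00158719, -0.0011094 , -0.00097995, -0.00070529, -0.00140508,
        0.00078912]), 'effort': array([ 2.68985445e-03, -5.31819463e+01, -3.52738595e+01,  7.09132128e-02,
        2.44388322e-02, -9.86369037e-05]), 'eef_pos': array([173.87520854, 521.53821523, 226.8791967 ]), 'eef_rot': array([-3.14043248e+00, -3.85183280e-05,  2.81981885e+00]), 'wrist_force': array([0.92986184, 0.22345651, 0.44645605]), 'moment': array([ 0.00696916, -0.00365549, -0.03715771]), 'finger_gap': 93.944790937626}
scene {'mtx': array([[489.68697037,   0.        , 316.57305083],
       [  0.        , 489.68697037, 200.25716695],
       [  0.        ,   0.        ,   1.        ]]), 'eye': array([1302.25474066, -642.09599933,  870.12242906]), 'orientation': array([-2.21262898,  0.02308567,  0.79331041])}
side {'mtx': array([[402.51043782,   0.        , 321.46266776],
       [  0.        , 402.51043782, 198.89804847],
       [  0.        ,   0.        ,   1.        ]]), 'eye': array([ 350.09938235, -717.32875817,  855.97147892]), 'orientation': array([-2.3044643 , -0.00295917, -0.24097558])}
wrist {'mtx': array([[312.32340376,   0.        , 323.92388161],
       [  0.        , 312.32340376, 201.38610354],
       [  0.        ,   0.        ,   1.        ]]), 'eye': array([ 92.64410066, 548.73760653, 384.54078128]), 'orientation': array([2.85054997e+00, 2.03090881e-03, 1.24749917e+00])}
```

View pics/a_scene.png

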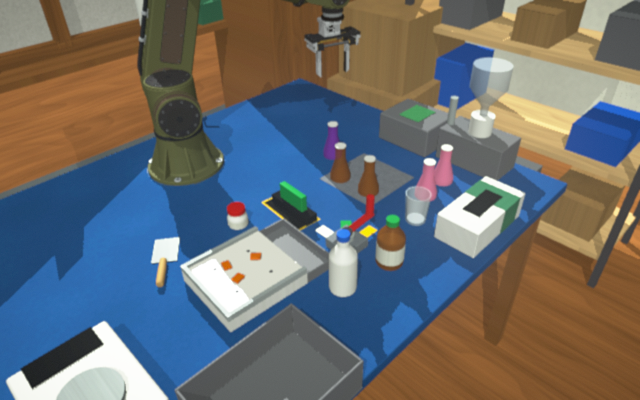

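View pics/a_side.png

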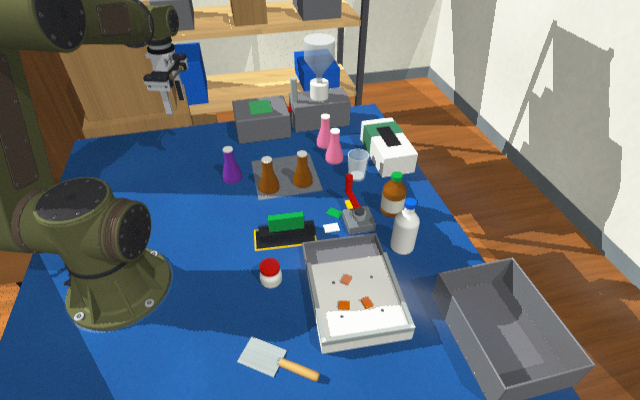

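View pics/a_wrist.png

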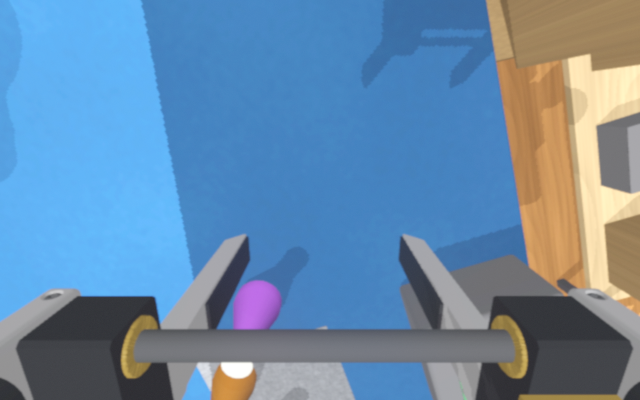

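```bash
cat > h.py <<'E'
import numpy as np, cv2
from scipy.spatial.transform import Rotation as Ro
from cell import manip, vision, workorder
class Cam:
    def __init__(s,n,tag=None):
        c=vision.calibration(n); s.K=c['mtx']; s.e=np.array(c['eye']); s.R=Ro.from_euler('xyz',c['orientation']).as_matrix()
        s.p,s.d=vision.camera(n); s.hsv=cv2.cvtColor(s.p,cv2.COLOR_RGB2HSV)
        if tag: cv2.imwrite(f"pics/{tag}_{n}.png",s.p[:,:,::-1])
    def ray(s,u,v):
        r=np.stack([(np.asarray(u,float)-s.K[0,2])/s.K[0,0],(np.asarray(v,float)-s.K[1,2])/s.K[1,1],np.ones(np.shape(u))],-1)
        return r@s.R.T
    def plane(s,u,v,z):
        r=s.ray(u,v); return s.e+r*((z-s.e[2])/r[...,2])[...,None]
    def pts(s,m):
        v,u=np.nonzero(m&(s.d>0)); return s.e+s.ray(u,v)*s.d[v,u][:,None]
    def proj(s,P):
        q=(np.asarray(P,float)-s.e)@s.R; return q[...,:2]/q[...,2:]*s.K[0,0]+s.K[:2,2]
    def mask(s,lo,hi): return cv2.inRange(s.hsv,np.array(lo),np.array(hi))>0
def crop(c,x0,y0,x1,y1,k,name): cv2.imwrite(f"pics/{name}.png",cv2.resize(c.p[y0:y1,x0:x1,::-1],None,fx=k,fy=k,interpolation=cv2.INTER_CUBIC))
def comps(m,amin=15):
    n,l,st,ce=cv2.connectedComponentsWithStats(m.astype(np.uint8))
    return [(l==i,st[i],ce[i]) for i in range(1,n) if st[i][4]>=amin]
E
python3 - <<'E'
from h import *
a=Cam('scene');b=Cam('side')
crop(a,170,100,420,340,3,'b1'); crop(b,220,110,440,360,2.4,'b2')
for n,c in (('scene',a),('side',b)):
  for nm,lo,hi in (('orange/amber',(5,150,60),(18,255,255)),('red',(0,190,120),(3,255,255)),('green',(50,150,60),(80,255,255)),('yellow',(24,150,150),(32,255,255))):
    for m,st,ce in comps(c.mask(lo,hi)):
      P=c.pts(m)
      if len(P) and abs(P[:,0].mean()-400)<500 and P[:,2].mean()<160: print(n,nm,st,ce.round(1),P.mean(0).round(0),P.min(0).round(0),P.max(0).round(0))
E
```

```text
scene orange/amber [519 148  52  30 543] [546.4 163.3] [ 467. 2068. -748.] [ 269. 1940. -768.] [ 591. 2152. -730.]
scene orange/amber [332 157  16  25 235] [340.3 171.8] [443. 279.  38.] [417. 262.   5.] [462. 302.  88.]
scene orange/amber [359 163  19  34 398] [368.3 181.1] [551. 284.  51.] [524. 161.   3.] [646. 305. 111.]
scene orange/amber [378 227  26  23 425] [390.3 238.5] [787.  86.  97.] [752.  68.  72.] [810. 112. 122.]
scene orange/amber [251 253  10   7  62] [255.3 255.8] [ 558. -146.   48.] [ 543. -159.   43.] [ 570. -131.   52.]
scene orange/amber [222 261   9   9  57] [226.1 264.9] [ 532. -215.   48.] [ 517. -226.   42.] [ 544. -205.   51.]
scene orange/amber [382 266  15   3  20] [388.6 267.4] [795.  78.  12.] [781.  69.   6.] [808.  91.  16.]
scene orange/amber [499 270   3  10  17] [500.  274.8] [ 736. 1030. -748.] [ 722. 1003. -759.] [ 750. 1065. -737.]
scene orange/amber [232 273  12  10  68] [237.6 277.5] [ 586. -222.   48.] [ 575. -235.   44.] [ 596. -208.   52.]
scene red [351 195  22  35 208] [365.3 212.3] [658. 145.  72.] [646.  89.  51.] [667. 179. 113.]
scen
[... 1545 characters left out ...]
[568. 660.  84.]
side red [345 174  14  35 194] [350.4 190.6] [652. 142.  72.] [643.  86.  49.] [664. 173. 115.]
side red [260 259  19  17 261] [269.1 267.3] [376. -76.  60.] [354. -95.  46.] [399. -50.  66.]
side green [391 172  12  10  93] [396.5 176.4] [772.  99. 138.] [759.  88. 122.] [788. 116. 144.]
side green [326 208  16  10  96] [333.9 212.5] [600. 131.   4.] [577. 109.  -1.] [622. 153.   7.]
side green [268 212  36  20 595] [285.7 221.6] [444.  73.  59.] [396.  65.  25.] [494. 100.  82.]
side yellow [345 200   8   9  47] [348.3 204.2] [653. 154.   6.] [639. 109.   0.] [663. 175.  33.]
side yellow [254 230  48  21 108] [270.8 244.3] [394.  50.   3.] [349.  27.  -2.] [477. 117.   7.]
```

View pics/b1.png

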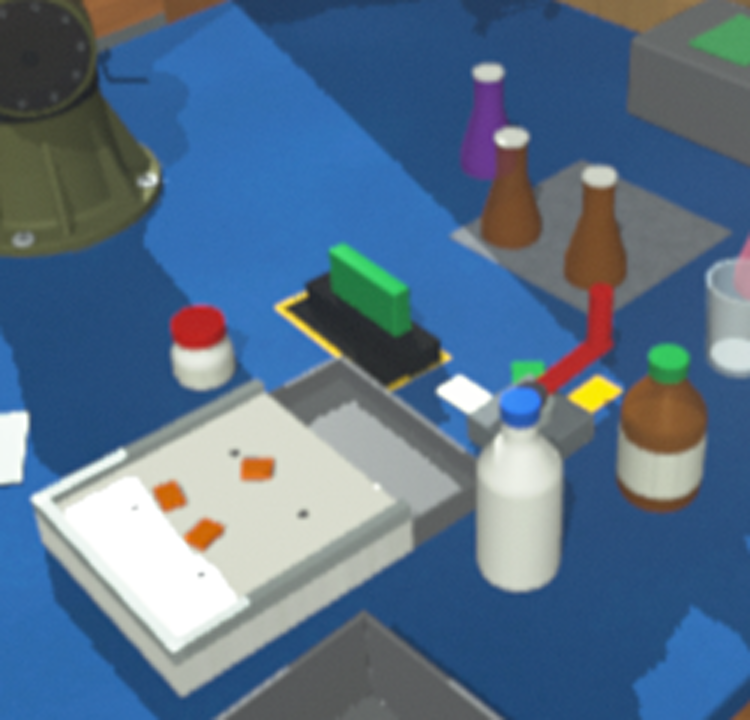

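View pics/b2.png

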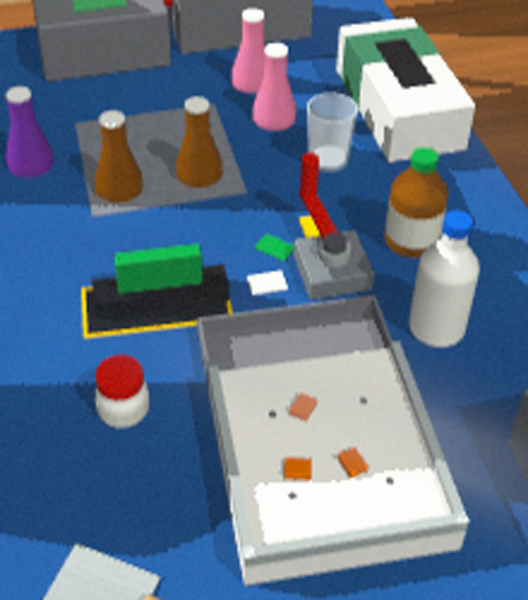

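```bash
python3 - <<'E'
from h import *
cams=[Cam('scene'),Cam('side')]
for c in cams:
    v,u=np.mgrid[0:400,0:640]; P=c.e+c.ray(u,v)*c.d[...,None]
    sel=(c.d>0)&(P[...,0]>420)&(P[...,0]<720)&(P[...,1]>-330)&(P[...,1]<0)
    # rims at z~50, box
    m=sel&(P[...,2]>34)&(P[...,2]<60)
    big=max(comps(m,500),key=lambda t:t[1][4])[0]
    Q=P[big]; r=cv2.minAreaRect(Q[:,:2].astype(np.float32)); print('box',r, cv2.boxPoints(r).round(0).tolist(), 'z med',np.median(Q[:,2]))
    # trough
    m=sel|((c.d>0)&(P[...,0]>420)&(P[...,0]<720)&(P[...,1]>-330)&(P[...,1]<80))
    # green bar top
    g=c.mask((50,150,60),(80,255,255)); gP=P[g&(c.d>0)&(P[...,2]>68)&(P[...,2]<90)&(P[...,0]<520)&(P[...,1]<150)]
    r=cv2.minAreaRect(gP[:,:2].astype(np.float32)); print('bar',r,np.median(gP[:,2]))
    # flask rims white
    for f in ((430,278),(540,282)):
        m=(c.d>0)&(np.hypot(P[...,0]-f[0],P[...,1]-f[1])<40)&(P[...,2]>105)&(c.hsv[...,1]<90)&(c.hsv[...,2]>120)
        vv,uu=np.nonzero(m); X=c.plane(uu.mean(),vv.mean(),116); print('rim',m.sum(),uu.mean(),vv.mean(),X.round(1),np.median(P[m][:,2]))
    m=c.mask((0,190,120),(3,255,255))&(P[...,2]>95)&(P[...,2]<125)&(P[...,0]>600); 
    print('handle',m.sum(),np.median(P[m],0), )
    dk=(c.hsv[...,2]<75)&(c.d>0)&(P[...,0]>560)&(P[...,0]<720)&(P[...,1]>0)&(P[...,1]<130)&(P[...,2]>35)
    m=(c.d>0)&(P[...,0]>560)&(P[...,0]<720)&(P[...,1]>0)&(P[...,1]<140)&(P[...,2]>22)&(P[...,2]<38)&(c.hsv[...,1]<60)
    Q=P[m]; r=cv2.minAreaRect(Q[:,:2].astype(np.float32)); print('vbase',r)
    for nm,lo,hi,b in (('grn',(50,150,60),(80,255,255),(560,640,90,180)),('yel',(22,120,120),(33,255,255),(600,700,110,200)),('wht',(0,0,190),(180,40,255),(530,620,50,140))):
        m=c.mask(lo,hi)&(c.d>0)&(P[...,0]>b[0])&(P[...,0]<b[1])&(P[...,1]>b[2])&(P[...,1]<b[3])&(P[...,2]<15)
        vv,uu=np.nonzero(m); print(nm,m.sum(),c.plane(uu.mean(),vv.mean(),0).round(1))
    yb=c.mask((22,120,120),(33,255,255))&(c.d>0)&(P[...,0]<500)&(P[...,0]>330)&(P[...,1]<130)&(P[...,1]>0)&(P[...,2]<12)
    vv,uu=np.nonzero(yb); Y=c.plane(uu,vv,0)[:,:2]; print('park',cv2.minAreaRect(Y.astype(np.float32)),cv2.boxPoints(cv2.minAreaRect(Y.astype(np.float32))).round().tolist())
E
```

```text
box ((568.73974609375, -192.92031860351562), (221.9552001953125, 215.68484497070312), 86.19734954833984) [[454.0, -297.0], [669.0, -311.0], [684.0, -89.0], [468.0, -75.0]] z med 40.69049564669319
bar ((447.4084777832031, 77.70759582519531), (22.954214096069336, 99.83712005615234), 88.00924682617188) 75.15585759534838
rim 64 339.953125 145.953125 [426.9 294.  116. ] 117.7208189776913
rim 71 369.3943661971831 158.91549295774647 [539.  298.8 116. ] 117.16288084366147
handle 46 [657.3558217  161.59338128 107.66157526]
vbase ((639.764892578125, 49.16466522216797), (164.27505493164062, 87.88923645019531), 57.10857009887695)
grn 38 [589.9 142.1   0. ]
yel 112 [659.  158.9   0. ]
wht 128 [573.1  76.4   0. ]
park ((398.5888366699219, 50.45223617553711), (34.14702606201172, 101.62727355957031), 79.64862823486328) [[346.0, 43.0], [446.0, 25.0], [452.0, 58.0], [352.0, 76.0]]
box ((568.123291015625, -192.69268798828125), (223.85597229003906, 210.84693908691406), 86.34039306640625) [[456.0, -298.0], [666.0, -311.0], [680.0, -88.0], [470.0, -74.0]] z med 42.201417788082495
bar ((445.1632995605469, 78.00659942626953), (20.640270233154297, 97.88114166259766), 87.10368347167969) 76.57416143521226
rim 71 266.0845070422535 159.38028169014083 [425.8 295.8 116. ] 118.81706713625897
rim 66 301.5 153.3939393939394 [538.1 301.1 116. ] 118.36601930544424
handle 42 [651.31303481 160.56562718 108.60910437]
vbase ((629.0639038085938, 56.227054595947266), (112.52754211425781, 136.9827423095703), 89.45845794677734)
grn 95 [601.4 134.8   0. ]
yel 46 [655.2 162.    0. ]
wht 118 [576.9  76.3  -0. ]
park ((415.77081298828125, 74.21000671386719), (78.3376693725586, 131.03744506835938), 85.15313720703125) [[347.0, 41.0], [478.0, 30.0], [484.0, 108.0], [354.0, 119.0]]
```

Request:
carry_out(deltas=[[[0,0,-1],7.16,1],[[0,0,-1],7.16,1],[[0,0,-1],7.16,1],[[0,0,0],7.16,1],[[0,0,0],7.16,1],[[0,0,0],7.16,1],[[0,0,0],7.16,1],[[0,0,0],7.16,1],[[0,0,0],7.16,1],[[0,0,0],7.12,1]])

```text
clock: 1.18
eef_pos: [173.9, 521.7, 257.4]
eef_rot: [-3.142, 0.0, 1.565]
wrist_force: [1.3, -0.2, 1.1]
finger_gap: 93.5
```

Request:
carry_out(deltas=[[[-2.9,2.1,0],0,1],[[-2.9,2.1,0],0,1],[[-2.9,2.1,0],0,1],[[-2.9,2.1,0],0,1],[[-2.9,2.1,0],0,1],[[-2.9,2.1,0],0,1],[[-2.9,2.1,0],0,1],[[-2.9,2.1,0],0,1],[[-2.9,2.1,0],0,1],[[-2.9,2.1,0],0,1],[[-2.9,2.1,0],0,1],[[-2.9,2.1,0],0,1],[[-2.9,2.1,0],0,1],[[-2.9,2.1,0],0,1],[[-2.9,2.1,0],0,1],[[-2.9,2.1,0],0,1],[[-2.9,2.1,0],0,1],[[-2.9,2.1,0],0,1],[[0,0,0],0,1],[[0,0,0],0,1]])

```text
clock: 2.85
eef_pos: [552.2, -1.4, 256.8]
eef_rot: [-3.141, -0.0, 1.568]
wrist_force: [-0.1, -0.1, 0.1]
finger_gap: 94.2
```

```bash
python3 - <<'E'
from h import *
s=manip.read_state(); print(s['clock'],s['eef_pos'],s['eef_rot'])
c=Cam('wrist','c'); print(c.e, c.R[:,2])
E
```

```text
2.85 [552.24922363  -1.37880567 256.80136632] [-3.14051505e+00 -1.18218659e-04  1.56849901e+00]
[551.24958897  83.22656717 414.38618371] [-0.00311274 -0.2882974  -0.95753586]
```

View pics/c_wrist.png

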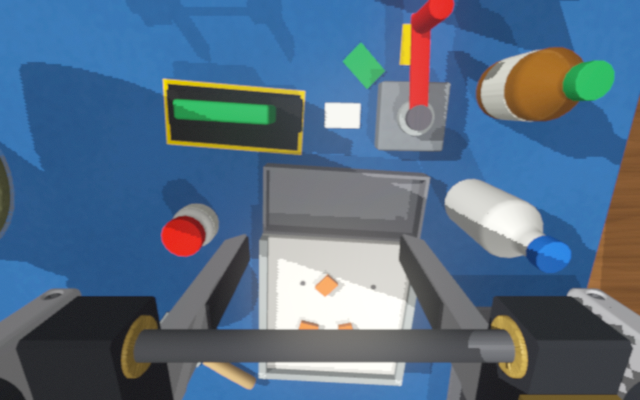

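```bash
python3 - <<'E'
from h import *
c=Cam('wrist'); 
v,u=np.mgrid[0:400,0:640]; P=c.e+c.ray(u,v)*c.d[...,None]; ok=c.d>0
def at(nm,m,z):
    vv,uu=np.nonzero(m); print(nm,m.sum(),c.plane(uu.mean(),vv.mean(),z).round(1), 'depthmed',np.median(P[m],0).round(1))
red=c.mask((0,150,80),(4,255,255))|c.mask((176,150,80),(180,255,255))
r1=red&ok&(u>400)
at('handletop',r1&(P[...,2]>100),110); at('arm',r1&(P[...,2]<60)&(P[...,2]>45),53)
g=c.mask((50,120,60),(85,255,255))&ok
at('grn',g&(P[...,2]<15)&(u>330)&(u<400),0)
at('yel',c.mask((22,120,120),(33,255,255))&(u>395)&(u<415),0)
at('wht',c.mask((0,0,180),(180,60,255))&(u>315)&(u<365)&(v>90)&(v<135),0)
bt=g&(u<300)&(P[...,2]>66); at('bar',bt,76)
vv,uu=np.nonzero(bt); X=c.plane(uu,vv,76)[:,:2]; print(cv2.minAreaRect(X.astype(np.float32)))
bt=ok&(u>365)&(u<460)&(v>70)&(v<160)&(P[...,2]>22)&(P[...,2]<37)&(c.hsv[...,1]<60)
b=max(comps(bt),key=lambda t:t[1][4])[0]; vv,uu=np.nonzero(b); X=c.plane(uu,vv,30)[:,:2];print('vbase',cv2.minAreaRect(X.astype(np.float32)), np.median(P[b][:,2]))
hub=ok&(u>395)&(u<440)&(v>98)&(v<138)&(P[...,2]>42)&(c.hsv[...,1]<60); at('hub',hub,55)
yb=c.mask((22,120,120),(33,255,255))&(u<320)
vv,uu=np.nonzero(yb); Y=c.plane(uu,vv,0)[:,:2]; r=cv2.minAreaRect(Y.astype(np.float32));print('park',r)
ft=ok&(c.hsv[...,2]<60)&(u>160)&(u<310)&(v>80)&(v<155)&(P[...,2]>15)&(P[...,2]<34)
X=P[ft][:,:2]; print('foot',cv2.minAreaRect(X.astype(np.float32)))
o=c.mask((5,120,60),(20,255,255))&(P[...,1]<-90)
for m,st,ce in comps(o&(u>250)&(u<420)): print('chip',st,c.plane(*ce,48).round(1))
crop(c,150,150,460,400,2.5,'d1')
# wash bottle
for n in('scene','side'):
    k=Cam(n); vv,uu=np.mgrid[0:400,0:640]; Q=k.e+k.ray(uu,vv)*k.d[...,None]
    m=k.mask((100,150,60),(125,255,255))&(Q[...,2]>140)&(Q[...,2]<185)&(Q[...,0]>600)&(Q[...,0]<900)&(Q[...,1]<150); print('wash',np.median(Q[m],0),m.sum())
    m=k.mask((45,100,60),(85,255,255))&(Q[...,2]>120)&(Q[...,2]<155)&(Q[...,0]>650)&(Q[...,0]<900)&(Q[...,1]<200); print('reag',np.median(Q[m],0),m.sum())
E
```

```text
handletop 534 [649. 164. 110.] depthmed [648.9 164.2 110. ]
arm 1316 [652.4 124.   53. ] depthmed [652.4 123.4  53.2]
grn 960 [599.  132.2   0. ] depthmed [598.6 131.5   2.3]
yel 355 [648.9 154.4   0. ] depthmed [647.5 152.5   2.3]
wht 924 [573.6  73.8   0. ] depthmed [573.   73.7   2.2]
bar 1893 [443.6  79.4  76. ] depthmed [443.4  79.8  76.3]
((443.6570129394531, 79.29202270507812), (19.88201904296875, 100.22083282470703), 86.14596557617188)
vbase ((654.583984375, 71.96638488769531), (78.78307342529297, 80.56280517578125), 88.57957458496094) 30.221361501129024
hub 870 [652.5  70.3  55. ] depthmed [653.1  70.6  54.4]
park ((378.5061950683594, -111.09854125976562), (495.1234130859375, 186.6915283203125), 72.8631591796875)
foot ((436.66571044921875, 79.59476470947266), (39.97699737548828, 144.12982177734375), 86.1334228515625)
chip [316 277  21  19 227] [ 552.4 -144.1   48. ]
chip [300 323  18   6  78] [ 526.3 -207.7   48. ]
chip [339 325  13   4  44] [ 579.1 -208.6   48. ]
wash [754.60959526 -44.77768764 169.44508009] 133
reag [779.29319234  99.08742112 138.94626975] 148
wash [747.60752648 -46.09823849 170.46364912] 119
reag [771.91608889  98.43276028 140.64656872] 100
```

View pics/d1.png

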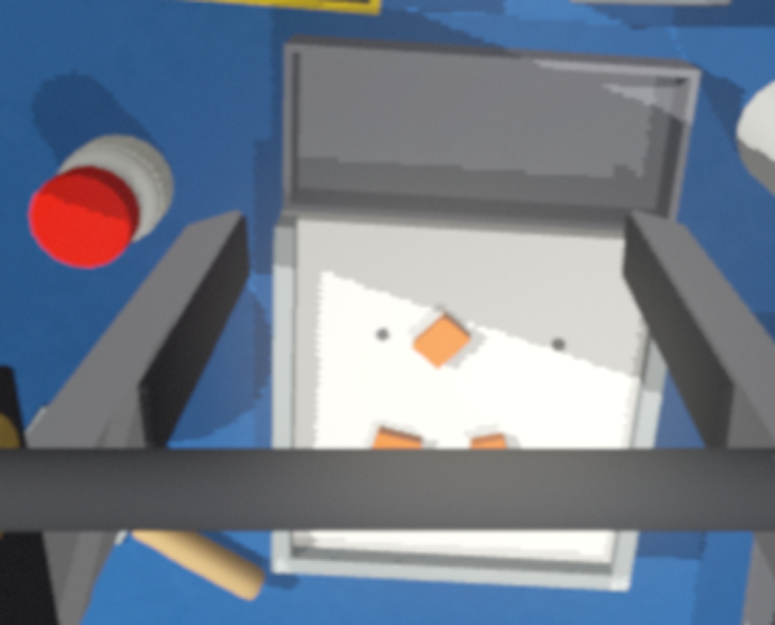

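Request:
carry_out(deltas=[[[2.8,1.6,0],0,1],[[2.8,1.6,0],0,1],[[2.8,1.6,0],0,1],[[2.8,1.6,0],0,1],[[2.7,1.6,0],0,1],[[2.7,1.7,0],0,1],[[0,0,2.5],0,1],[[0,0,2.5],0,1],[[0,0,2.5],0,1],[[0,0,2.5],0,1],[[0,0,2.5],0,1],[[0,0,2.5],0,1],[[0,0,1.5],0,1],[[0,0,0],0,1],[[0,0,0],0,0.2],[[0,0,0],0,0.1],[[0,0,0],0,0.1],[[0,0,0],0,0.1],[[0,0,0],0,0.1],[[0,0,0],0,0.1]], grip_force=15)

```text
clock: 4.72
eef_pos: [649.1, 165.8, 93.0]
eef_rot: [3.141, -0.0, 1.571]
wrist_force: [-0.5, -0.3, -0.1]
finger_gap: 57.4
```

Request:
carry_out(deltas=[[[0,0,0],0,0.1],[[0,0,0],0,0.1],[[0,0,0],0,0.1],[[0,0,0],0,0.1],[[0,0,0],0,0.1],[[0,0,0],0,0.1],[[0,0,0],0,0.1]])

```text
clock: 5.3
eef_pos: [649.1, 165.8, 92.5]
eef_rot: [3.141, -0.0, 1.571]
wrist_force: [1.7, 0.5, -0.9]
finger_gap: 21.8
```

```bash
python3 -c "
import numpy as np
a=np.radians(np.linspace(92.6,180,15)); p=np.c_[653.5+95*np.cos(a),71+95*np.sin(a)]
d=np.diff(p,axis=0)/10; print([[round(y,2),round(x,2)] for x,y in d])"
```

```text
[[np.float64(-0.1), np.float64(-1.03)], [np.float64(-0.21), np.float64(-1.01)], [np.float64(-0.32), np.float64(-0.98)], [np.float64(-0.43), np.float64(-0.94)], [np.float64(-0.53), np.float64(-0.89)], [np.float64(-0.62), np.float64(-0.83)], [np.float64(-0.71), np.float64(-0.75)], [np.float64(-0.79), np.float64(-0.67)], [np.float64(-0.85), np.float64(-0.58)], [np.float64(-0.91), np.float64(-0.49)], [np.float64(-0.96), np.float64(-0.39)], [np.float64(-1.0), np.float64(-0.28)], [np.float64(-1.02), np.float64(-0.17)], [np.float64(-1.03), np.float64(-0.06)]]
```

Request:
carry_out(deltas=[[[-0.1,-1.03,0],0,0.1],[[-0.21,-1.01,0],0,0.1],[[-0.32,-0.98,0],0,0.1],[[-0.43,-0.94,0],0,0.1],[[-0.53,-0.89,0],0,0.1],[[-0.62,-0.83,0],0,0.1],[[-0.71,-0.75,0],0,0.1],[[-0.79,-0.67,0],0,0.1],[[-0.85,-0.58,0],0,0.1],[[-0.91,-0.49,0],0,0.1],[[-0.96,-0.39,0],0,0.1],[[-1.0,-0.28,0],0,0.1],[[-0.7,-0.1,0],0,0.1],[[-0.2,0,0],0,0.1],[[0,0,0],0,0.1],[[0,0,0],0,0.1]])

```text
clock: 6.63
eef_pos: [562.6, 83.9, 93.2]
eef_rot: [3.133, -0.003, 1.571]
wrist_force: [26.5, 14.4, -11.8]
finger_gap: 20.4
```

```bash
python3 - <<'E'
from h import *
a=Cam('scene');b=Cam('side');w=Cam('wrist','e')
crop(a,270,130,450,300,4,'e1'); crop(b,260,130,420,270,4,'e2')
E
```

```text
(no output)
```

View pics/e1.png

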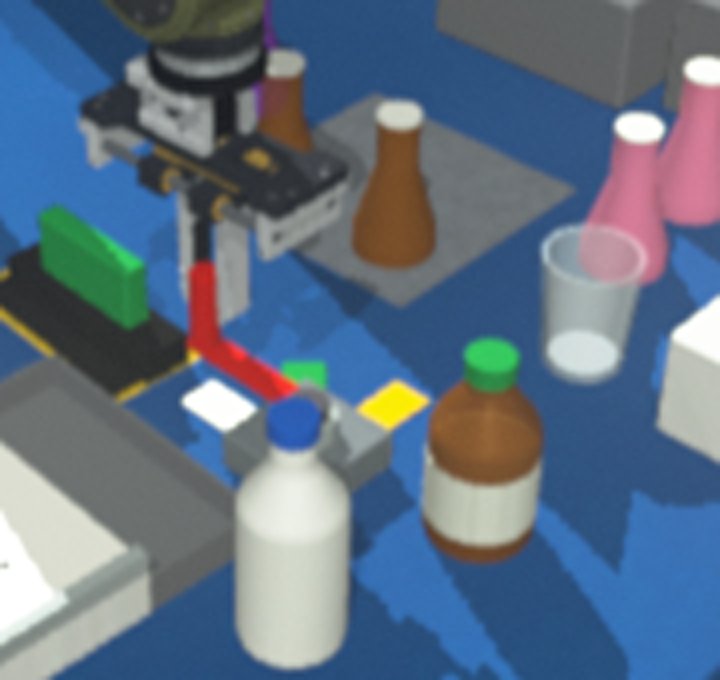

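View pics/e2.png

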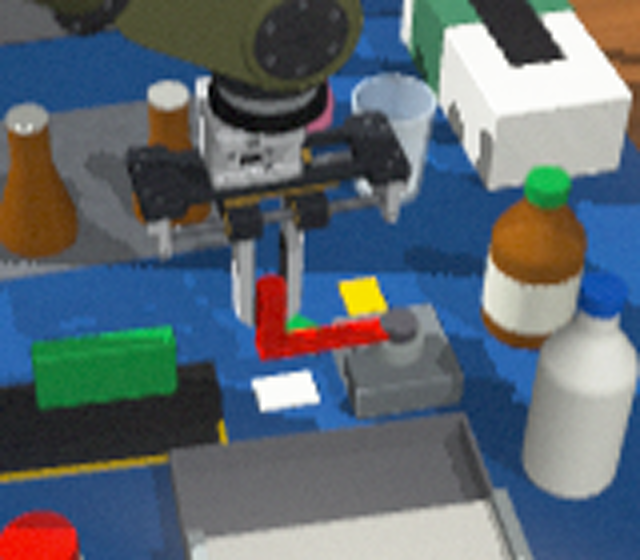

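View pics/e_wrist.png

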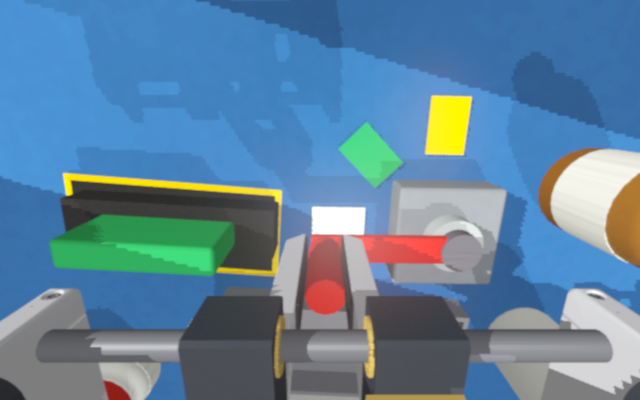

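```bash
cat > valve.py <<'E'
from h import *
def valve(c,b=(520,700,40,200)):
    v,u=np.mgrid[0:400,0:640]; P=c.e+c.ray(u,v)*c.d[...,None]; ok=c.d>0
    red=(c.mask((0,150,60),(5,255,255))|c.mask((175,150,60),(180,255,255)))&ok&(P[...,0]>b[0])&(P[...,0]<b[1])&(P[...,1]>b[2])&(P[...,1]<b[3])
    for nm,m,z in (('top',red&(P[...,2]>104)&(P[...,2]<118),110),('arm',red&(P[...,2]<58)&(P[...,2]>46),53)):
        if m.sum()<8: print(nm,'few');continue
        vv,uu=np.nonzero(m); X=c.plane(uu,vv,z); vx,vy,x0,y0=cv2.fitLine(X[:,:2].astype(np.float32),cv2.DIST_L2,0,.01,.01).ravel()
        print(nm,m.sum(),X.mean(0).round(1),'line deg',np.degrees(np.arctan2(vy,vx)).round(1),'z',np.median(P[m][:,2]).round(1))
    for nm,lo,hi,bb in (('yel',(22,100,100),(33,255,255),(620,690,110,190)),('wht',(0,0,170),(180,60,255),(545,605,50,110)),('grn',(50,100,60),(85,255,255),(560,640,100,170))):
        X=c.plane(u,v,0); m=c.mask(lo,hi)&ok&(X[...,0]>bb[0])&(X[...,0]<bb[1])&(X[...,1]>bb[2])&(X[...,1]<bb[3])&(P[...,2]<12)
        if m.sum()<8: continue
        r=cv2.minAreaRect(X[m][:,:2].astype(np.float32)); print(nm,m.sum(),np.round(r[0],1),np.round(r[1],1),round(r[2],1))
E
python3 - <<'E'
from valve import *
valve(Cam('wrist')); valve(Cam('scene')); valve(Cam('side'))
E
```

```text
top 1074 [561.2  74.7 110. ] line deg -30.2 z 110.4
arm 1701 [619.9  74.2  53. ] line deg -1.3 z 53.3
yel 2248 [658.7 154.8] [44.2 30.8] 88.6
wht 1506 [574.6  76.3] [58.9 26.2] 0.7
grn 2081 [599.2 131.6] [30.3 44.7] 43.9
top 31 [566.7  72.  110. ] line deg -39.0 z 109.6
arm 138 [603.8  71.4  53. ] line deg 0.9 z 52.6
yel 114 [658.6 159.2] [42.3 30.5] 88.5
wht 138 [572.   76.7] [34.4 45.6] 89.0
grn 56 [592.1 146.9] [34.7 23.1] 19.5
top 39 [563.1  71.2 110. ] line deg 56.1 z 111.2
arm 149 [605.1  70.   53. ] line deg 2.0 z 54.0
yel 77 [661.1 162.3] [36.5 30.5] 88.0
wht 123 [576.7  76.2] [33.  43.5] 89.4
grn 16 [606.5 147.2] [13.4 15.5] 76.4
```

Request:
carry_out(deltas=[[[0,0.1,0],0,0.45],[[0,0,0],0,0.45],[[0,0,0],0,0.45],[[0.5,0,0],0,0.45],[[1,0,0],0,0.45],[[1,0,0],0,0.45],[[1,0,0],0,0],[[0,0,0],0,0],[[0,0,0],0,0],[[0,0,0],0,0],[[0,0,0],0,0],[[0,0,0],0,0],[[0,0,0],0,0],[[-0.8,0,0],0,0],[[-0.8,0,0],0,0],[[-0.5,0,0],0,0],[[-0.4,0,0],0,0],[[0,0,0],0,0]])

```text
clock: 8.43
eef_pos: [560.5, 93.8, 92.5]
eef_rot: [3.141, -0.004, 1.57]
wrist_force: [0.7, 15.7, -1.1]
finger_gap: 1.0
```

Request:
carry_out(deltas=[[[1,0,0],0,0],[[0,0,-2.5],0,0.5],[[0,0,-2.5],0,1],[[0,0,-3],0,1],[[-2.5,-2,-3],0,1],[[-2.5,-2,-1],0,1],[[-2.5,-2,0],0,1],[[-2.5,-2,0],0,1],[[-2.5,-2,0],0,1],[[-2.5,-2,0],0,1],[[0,0,0],0,1],[[0,0,0],0,1]])

```text
clock: 9.43
eef_pos: [441.2, -47.3, 211.4]
eef_rot: [3.141, 0.0, 1.568]
wrist_force: [0.1, 0.4, 0.7]
finger_gap: 70.5
```

```bash
python3 - <<'E'
from valve import *
s=manip.read_state(); print(s['clock'],s['eef_pos'],s['eef_rot'],s['wrist_force'])
c=Cam('wrist','f'); valve(c)
v,u=np.mgrid[0:400,0:640]; P=c.e+c.ray(u,v)*c.d[...,None]; ok=c.d>0
X0=c.plane(u,v,0)
yb=c.mask((22,120,100),(33,255,255))&ok&(P[...,2]<10)&(X0[...,0]<560)&(X0[...,1]>0)&(X0[...,1]<150)&(X0[...,0]>330)
X=X0[yb][:,:2]; r=cv2.minAreaRect(X.astype(np.float32)); print('park',r)
bt=c.mask((50,120,60),(85,255,255))&ok&(P[...,2]>70)&(P[...,2]<82)&(P[...,0]<520)
X=c.plane(u,v,76)[bt][:,:2]; print('bar',cv2.minAreaRect(X.astype(np.float32)),np.median(P[bt],0))
ft=ok&(c.hsv[...,2]<70)&(P[...,2]>20)&(P[...,2]<32)&(P[...,0]>330)&(P[...,0]<560)&(P[...,1]>30)&(P[...,1]<140)
f=max(comps(ft),key=lambda t:t[1][4])[0]
X=c.plane(u,v,26)[f][:,:2]; print('foot',cv2.minAreaRect(X.astype(np.float32)),np.median(P[f][:,2]))
E
```

```text
9.4333 [441.19319548 -47.30338539 211.40035893] [3.14062811e+00 3.22296610e-04 1.56826652e+00] [0.12846342 0.43453441 0.74386888]
top 739 [559.6  73.3 110. ] line deg 14.7 z 110.0
arm 1264 [615.1  71.5  53. ] line deg 2.0 z 53.1
yel 326 [658.4 138. ] [ 9.1 30.7] 89.8
wht 702 [573.9  73.6] [30.6 46. ] 89.8
grn 1159 [599.6 131.9] [30.7 44.5] 43.9
park ((435.5217590332031, 70.91803741455078), (79.88072967529297, 175.4939727783203), 85.09043884277344)
bar ((442.8357849121094, 78.52442169189453), (20.28668975830078, 98.45199584960938), 86.14910888671875) [442.67274193  78.69906539  76.11802408]
foot ((442.21282958984375, 78.81041717529297), (40.25075149536133, 158.02285766601562), 86.08779907226562) 26.359929956898583
```

View pics/f_wrist.png

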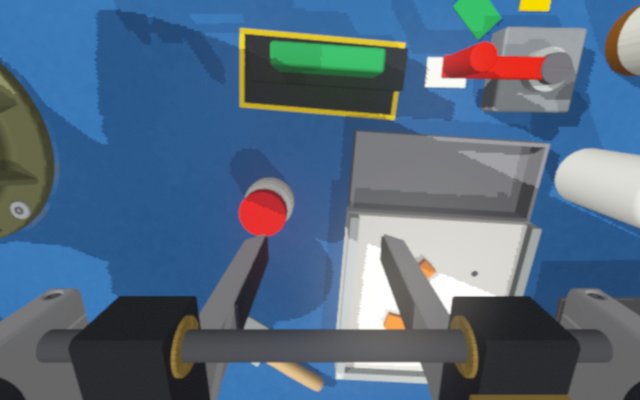

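Request:
carry_out(deltas=[[[0,0,0],7.16,1],[[0,0,0],7.16,1],[[0,0,0],7.16,1],[[0,0,0],7.16,1],[[0,0,0],7.16,1],[[0,0,0],7.16,1],[[0,0,0],7.16,1],[[0,0,0],7.16,1],[[0,0,0],7.16,1],[[0,0,0],7.16,1],[[0,0,0],7.16,1],[[0,0,0],7.16,1],[[0,0,0],7.16,1],[[0,0,0],0.8,1],[[-0.1,-3,0],0,1],[[-0.2,-3,0],0,1],[[-0.2,-3,0],0,1],[[-0.2,-3,0],0,1],[[0,-0.6,0],0,1],[[0,0,0],0,1]])

```text
clock: 11.15
eef_pos: [443.2, 81.8, 210.8]
eef_rot: [3.142, 0.0, -0.061]
wrist_force: [0.8, 0.4, 0.3]
finger_gap: 94.1
```

Request:
carry_out(deltas=[[[0,0.25,2],0.4,1],[[0,0,3],0,1],[[0,0,3],0,1],[[0,0,3],0,1],[[0,0,2.5],0,1],[[0,0,1.3],0,1],[[0,0,0.7],0,1],[[0,0,0],0,1],[[0,0,0],0,0.1],[[0,0,0],0,0.1],[[0,0,0],0,0.1],[[0,0,0],0,0.1],[[0,0,0],0,0.1],[[0,0,0],0,0.1],[[0,0,0],0,0.1],[[0,0,0],0,0.1],[[0,0,0],0,0.1],[[0,0,0],0,0.1]], grip_force=8)

```text
clock: 12.65
eef_pos: [442.9, 77.4, 55.9]
eef_rot: [3.142, 0.0, -0.075]
wrist_force: [0.2, -0.1, -1.0]
finger_gap: 31.0
```

Request:
carry_out(deltas=[[[0,0,0],0,0.1],[[0,0,0],0,0.1],[[0,0,0],0,0.1],[[0,0,0],0,0.1],[[0,0,0],0,0.1],[[0,0,0],0,0.1]], grip_force=40)

```text
clock: 13.15
eef_pos: [442.9, 77.4, 55.9]
eef_rot: [3.142, 0.0, -0.075]
wrist_force: [0.2, 0.9, -1.3]
finger_gap: 19.7
```

Request:
carry_out(deltas=[[[0,0,-0.5],0,0.1],[[0,0,-1.5],0,0.1],[[0,0,-2.5],0,0.1],[[0,0,-3],0,0.1],[[0,0,-3],0,0.1],[[1.5,1.5,-3],0,0.1],[[2,2,0],0,0.1],[[2,2,0],0,0.1],[[2,2,0],0,0.1],[[2,1.5,0],0,0.1],[[0,0,0],0,0.1],[[0,0,0],0,0.1]])

```text
clock: 14.15
eef_pos: [531.1, -20.1, 190.7]
eef_rot: [-3.142, 0.001, -0.076]
wrist_force: [-0.3, 0.3, -2.2]
finger_gap: 19.8
```

```bash
python3 - <<'E'
from valve import *
s=manip.read_state(); print(s['clock'],s['eef_pos'],s['eef_rot'],s['wrist_force'],s['finger_gap'])
c=Cam('wrist','g'); valve(c)
v,u=np.mgrid[0:400,0:640]; P=c.e+c.ray(u,v)*c.d[...,None]; ok=c.d>0
print(c.e,c.R.tolist())
m=ok&(P[...,2]>35)&(P[...,2]<56)&(P[...,0]>440)&(P[...,1]>-330)&(P[...,1]<-75)
b=max(comps(m,300),key=lambda t:t[1][4])[0]; r=cv2.minAreaRect(P[b][:,:2].astype(np.float32)); print('deck',r,cv2.boxPoints(r).round(0).tolist())
o=c.mask((5,100,60),(20,255,255))&b
for mm,st,ce in comps(o): print('chip',st,c.plane(*ce,48).round(1))
E
```

```text
14.15 [531.07512763 -20.06461613 190.7248836 ] [-3.14153324e+00  7.97142519e-04 -7.60538535e-02] [-0.30126208  0.3225336  -2.17738008] 19.761316003418692
top 586 [562.5  72.6 110. ] line deg -58.0 z 110.2
arm 1784 [607.5  72.   53. ] line deg -0.3 z 53.2
yel 1351 [658.4 155.7] [44.8 30.4] 88.9
wht 662 [573.3  68.5] [18.6 44. ] 88.8
grn 1154 [599.  132.7] [30.5 45. ] 44.2
[613.85486783 -26.13874929 348.21786281] [[-0.07749798420729215, -0.9542907869601389, -0.28865750703351667], [-0.9969922239635265, 0.07439750788023713, 0.021714423259000887], [0.000753525093998203, 0.28947211393190964, -0.9571861508900574]]
deck ((565.151123046875, -193.29104614257812), (221.70953369140625, 211.04087829589844), 86.15765380859375) [[452.0, -297.0], [663.0, -311.0], [678.0, -90.0], [467.0, -76.0]]
chip [516 113  32  28 660] [ 581.3 -219.1   48. ]
chip [435 147  32  31 552] [ 553.4 -144.5   48. ]
chip [505 169  30  28 572] [ 527.7 -213.3   48. ]
```

View pics/g_wrist.png

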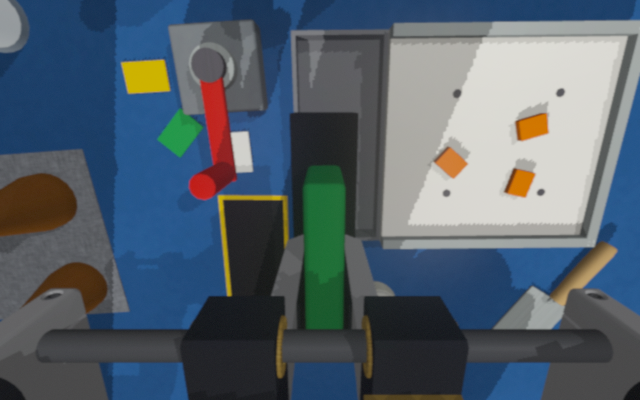

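Request:
carry_out(deltas=[[[0,0,0],-0.5,0.1],[[0.3,1.5,0],0,0.1],[[0.6,3,0],0,0.1],[[0.6,3,0],0,0.1],[[0.6,3,0],0,0.1],[[0.6,3,0],0,0.1],[[0.6,3,0],0,0.1],[[0.6,3,0],0,0.1],[[0.6,3,0],0,0.1],[[0.3,1.7,0],0,0.1],[[0,0,1],0,0.1],[[0,0,1.5],0,0.1],[[0,0,1.5],0,0.1],[[0,0,1.5],0,0.1],[[0,0,1.5],0,0.1],[[0,0,0.8],0,0.1],[[0,0,0.3],0,0.1],[[0,0,0],0,0.1],[[0,0,0],0,0.1]])

```text
clock: 15.78
eef_pos: [563.2, -263.7, 110.7]
eef_rot: [3.141, -0.001, -0.065]
wrist_force: [0.0, 0.4, -1.5]
finger_gap: 19.7
```

```bash
python3 - <<'E'
from valve import *
s=manip.read_state(); print(s['clock'],s['eef_pos'],s['eef_rot'],s['wrist_force'],s['finger_gap'])
c=Cam('wrist','i');b=Cam('side');crop(b,280,200,440,360,4,'i2')
v,u=np.mgrid[0:400,0:640]; P=c.e+c.ray(u,v)*c.d[...,None]; ok=c.d>0
m=ok&(abs(P[...,0]-570)<60)&(abs(P[...,1]+170)<40)&(c.hsv[...,1]<50); print('plate z',np.median(P[m][:,2]))
E
```

```text
15.7833 [ 563.22796611 -263.71834459  110.7157985 ] [ 3.14125878e+00 -8.34384240e-04 -6.53814817e-02] [ 0.01067873  0.35140255 -1.47116137] 19.709058987583795
plate z 41.090870540617004
```

View pics/i_wrist.png

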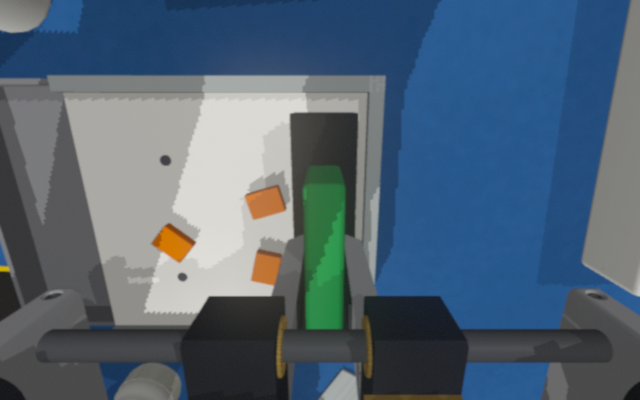

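View pics/i2.png

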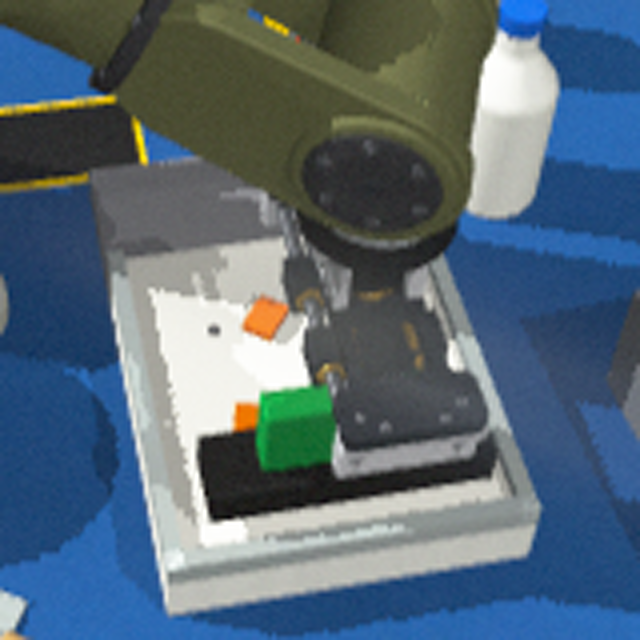

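Request:
carry_out(deltas=[[[-0.2,0,0.5],0,0.1],[[0,0,0.4],0,0.1],[[0,0,0.2],0,0.1],[[0,0,0.1],0,0.1],[[0,0,0.1],0,0.1],[[0,0,0],0,0.1]])

```text
clock: 16.38
eef_pos: [560.9, -263.9, 96.8]
eef_rot: [-3.142, 0.0, -0.066]
wrist_force: [-0.2, 0.3, -2.3]
finger_gap: 19.7
```

Request:
carry_out(deltas=[[[0,-0.5,-0.03],0,0.1],[[0,-1,0],0,0.1],[[0,-1,0],0,0.1],[[0,-1,0],0,0.1],[[0,-1,0],0,0.1],[[0,-1,0],0,0.1],[[0,-1,0],0,0.1],[[0,-1,0],0,0.1],[[0,-1,0],0,0.1],[[0,-1,0],0,0.1],[[0,-1,0],0,0.1],[[0,-1,0],0,0.1],[[0,-1,0],0,0.1],[[0,-0.9,0],0,0.1],[[0,-0.9,0],0,0.1],[[0,-0.9,0],0,0.1],[[0,-0.9,0],0,0.1],[[0,-0.9,0],0,0.1],[[0,-0.8,0],0,0.1],[[0,0,0],0,0.1]])

```text
clock: 18.05
eef_pos: [572.7, -84.8, 97.2]
eef_rot: [-3.141, 0.0, -0.065]
wrist_force: [0.7, -0.2, -2.1]
finger_gap: 20.0
```

```bash
python3 - <<'E'
from valve import *
s=manip.read_state(); print(s['clock'],s['eef_pos'],s['eef_rot'],s['wrist_force'],s['finger_gap'])
c=Cam('wrist','j');b=Cam('side');crop(b,280,180,440,360,3.3,'j2')
E
```

```text
18.05 [572.7452409  -84.81280236  97.22519897] [-3.14141094e+00  8.16566149e-05 -6.47611174e-02] [ 0.66555848 -0.19616976 -2.12901724] 19.96066290743484
```

View pics/j_wrist.png

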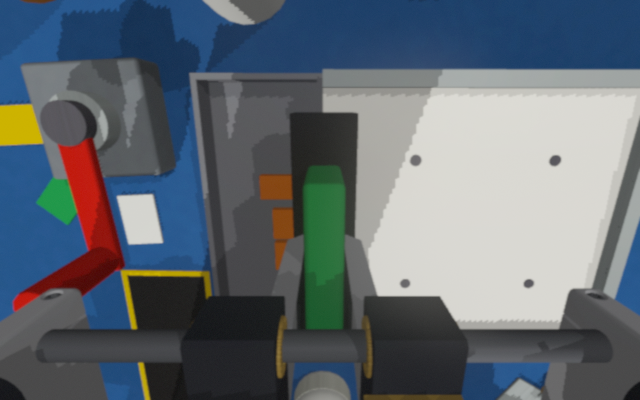

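View pics/j2.png

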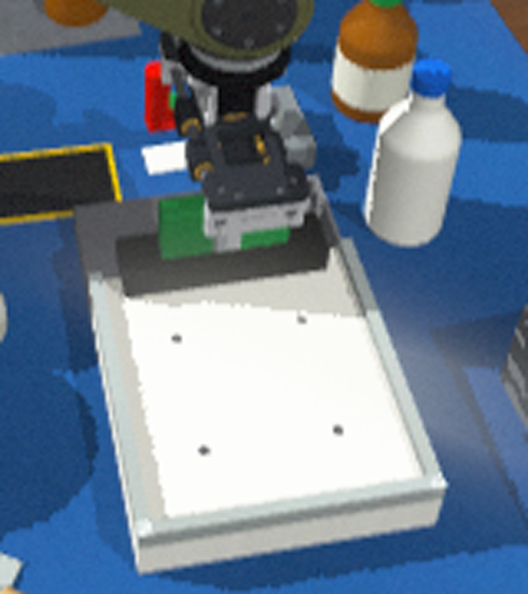

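Request:
carry_out(deltas=[[[0,0,-1.3],0,0.1],[[0,0,-2],1.15,0.1],[[0,0,-2],0,0.1],[[0,0,-2],0,0.1],[[0,0,-2],0,0.1],[[-1.5,-1.4,0],0,0.1],[[-2,-1.9,0],0,0.1],[[-2,-1.9,0],0,0.1],[[-2,-1.9,0],0,0.1],[[-2,-1.9,0],0,0.1],[[-2,-1.9,0],0,0.1],[[-2,-1.9,0],0,0.1],[[-1.5,-1.5,0],0,0.1],[[0,0,0],0,0.1],[[0,0,0],0,0.1]])

```text
clock: 19.4
eef_pos: [435.5, 69.2, 190.6]
eef_rot: [-3.142, -0.001, -0.085]
wrist_force: [0.2, -0.7, -1.8]
finger_gap: 19.7
```

```bash
python3 - <<'E'
from valve import *
s=manip.read_state(); print(s['clock'],s['eef_pos'],s['eef_rot'],s['wrist_force'],s['finger_gap'])
c=Cam('wrist','k');b=Cam('side','k');
for c in (c,b):
  v,u=np.mgrid[0:400,0:640]; P=c.e+c.ray(u,v)*c.d[...,None]; ok=c.d>0
  for mm,st,ce in comps(c.mask((5,100,60),(20,255,255))&ok&(P[...,0]>440)&(P[...,0]<700)&(P[...,1]<0)): print('chip',st,np.median(P[mm],0).round(1))
  X0=c.plane(u,v,0)
  yb=c.mask((22,120,100),(33,255,255))&ok&(P[...,2]<10)&(X0[...,0]<545)&(X0[...,1]>0)&(X0[...,1]<150)&(X0[...,0]>330)
  X=X0[yb][:,:2]; print('park',cv2.minAreaRect(X.astype(np.float32)))
E
```

```text
19.4 [435.48784746  69.17219288 190.63686678] [-3.14158114e+00 -9.86391819e-04 -8.49884413e-02] [ 0.23728206 -0.74599326 -1.84433   ] 19.74527738413248
chip [416   0  31  25 719] [595.8 -46.8  12.3]
chip [423  33  24  31 659] [564.5 -50.8  12.3]
chip [422  65  23  29 606] [535.5 -49.4  12.3]
park ((445.3167724609375, 70.13995361328125), (79.25486755371094, 155.4061279296875), 85.16915130615234)
chip [347 251   9   8  60] [598.1 -47.3  13.3]
chip [324 255  21   8 106] [552.4 -49.9  13.8]
park ((437.8490905761719, 73.26988220214844), (80.29093933105469, 175.1977996826172), 85.22225189208984)
```

View pics/k_wrist.png

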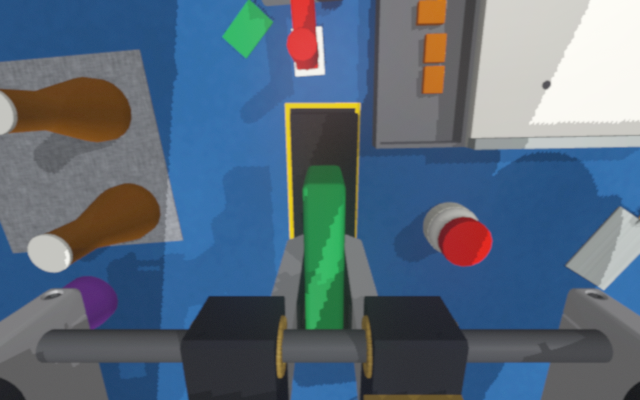

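View pics/k_side.png

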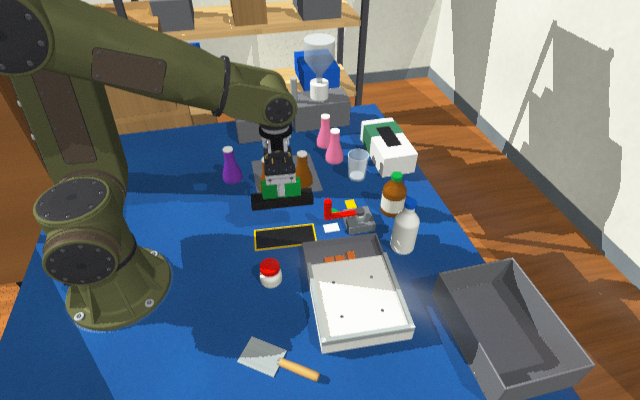

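Request:
carry_out(deltas=[[[0,-0.1,2],0,0.1],[[0,0,3],0,0.1],[[0,0,3],0,0.1],[[0,0,2.5],0,0.1],[[0,0,1.5],0,0.1],[[0,0,0.6],0,0.1],[[0,0,0.4],0,0.1],[[0,0,0.2],0,0.1],[[0,0,0.15],0,0.1],[[0,0,0.1],0,0.1],[[0,0,0],0,0.1],[[0,0,0],0,0.1]])

```text
clock: 20.5
eef_pos: [435.9, 70.1, 56.2]
eef_rot: [-3.141, -0.001, -0.086]
wrist_force: [1.1, 0.5, -1.7]
finger_gap: 19.8
```

Request:
carry_out(deltas=[[[0,0,0],0,0.6],[[0,0,0],0,0.7],[[0,0,0],0,0.7],[[0,0,0],0,0.7],[[0,0,-1],0,0.7],[[0,0,-3],0,0.7],[[0,0,-3.5],-7.1,0.7],[[0,0,-3.5],-7.1,0.7],[[0,0,-3.5],-7.1,0.7],[[0,0,-3.5],-7.1,0.7],[[0,0,0],-7.1,0.7],[[0,0,0],-7.1,0.7],[[0,0,0],-7.1,0.7],[[0,0,0],-7.1,0.7],[[0,0,0],-7.1,0.7],[[0,0,0],-7.1,0.7],[[0,0,0],-7.1,0.7],[[0,0,0],-7.1,0.7],[[0,0,0],-7.1,0.7],[[0,0,0],-2.6,0.7]])

```text
clock: 22.17
eef_pos: [435.4, 70.0, 236.5]
eef_rot: [3.141, -0.0, 1.578]
wrist_force: [0.7, 0.0, 0.4]
finger_gap: 66.1
```

Request:
carry_out(deltas=[[[2,0.7,0],0,0.7],[[3,1.1,0],0,0.7],[[3,1.1,0],0,0.7],[[3,1.1,0],0,0.7],[[1,0.4,0],0,0.7],[[0,0,0],0,0.7],[[0,0,0],0,0.7]])

```text
clock: 22.75
eef_pos: [479.3, 189.8, 235.9]
eef_rot: [-3.141, 0.0, 1.571]
wrist_force: [-1.1, 0.6, 0.1]
finger_gap: 66.0
```

```bash
cat > fl.py <<'E'
from h import *
def flasks(c,zz=116,b=(380,620,230,360)):
    v,u=np.mgrid[0:400,0:640]; P=c.e+c.ray(u,v)*c.d[...,None]; ok=c.d>0
    X0=c.plane(u,v,zz)
    m=ok&(abs(P[...,2]-zz)<5)&(c.hsv[...,1]<90)&(c.hsv[...,2]>90)&(X0[...,0]>b[0])&(X0[...,0]<b[1])&(X0[...,1]>b[2])&(X0[...,1]<b[3])
    for mm,st,ce in comps(m,20):
        (x,y),r=cv2.minEnclosingCircle(X0[mm][:,:2].astype(np.float32)); print('rim',st,X0[mm].mean(0).round(1),'circ',round(x,1),round(y,1),round(r,1),'z',np.median(P[mm][:,2]).round(1))
E
python3 - <<'E'
from fl import *
s=manip.read_state(); print(s['clock'],s['eef_pos'],s['eef_rot'],s['wrist_force'],s['finger_gap'])
c=Cam('wrist','l');flasks(c);flasks(Cam('scene','l'));flasks(Cam('side'))
v,u=np.mgrid[0:400,0:640]; X0=c.plane(u,v,0);P=c.e+c.ray(u,v)*c.d[...,None]
yb=c.mask((22,120,100),(33,255,255))&(P[...,2]<10)&(X0[...,0]<545)&(X0[...,1]>0)&(X0[...,1]<150)&(X0[...,0]>330)
X=X0[yb][:,:2]; print('park',cv2.minAreaRect(X.astype(np.float32)))
bt=c.mask((50,120,60),(85,255,255))&(P[...,2]>70)&(P[...,2]<82)&(P[...,0]<520)
X=c.plane(u,v,76)[bt][:,:2]; print('bar',cv2.minAreaRect(X.astype(np.float32)),np.median(P[bt],0))
E
```

```text
22.75 [479.29013939 189.79761276 235.90643367] [-3.14118332e+00  3.31416294e-04  1.57124997e+00] [-1.07672104  0.58817348  0.1190906 ] 66.00658615677416
rim [ 374   55   41   43 1374] [535.6 299.2 116. ] circ 535.5 299.1 16.9 z 117.8
rim [ 239   61   40   42 1336] [423.2 294.8 116. ] circ 423.2 294.5 16.7 z 117.9
rim [335 143  11   7  66] [426.9 293.4 116. ] circ 426.0 293.1 20.6 z 117.0
rim [364 156  12   7  69] [539.  298.6 116. ] circ 538.6 298.8 19.5 z 117.2
rim [297 150  10   8  59] [537.8 300.  116. ] circ 536.4 301.1 20.0 z 118.8
rim [261 156  11   8  62] [425.4 295.3 116. ] circ 425.4 296.0 19.2 z 118.6
park ((435.19012451171875, 70.24404907226562), (79.4219970703125, 174.66244506835938), 85.1454849243164)
bar ((444.1784362792969, 71.85877227783203), (23.05434799194336, 81.4282455444336), 84.73271942138672) [445.02264831  71.86557791  76.24047049]
```

View pics/l_wrist.png

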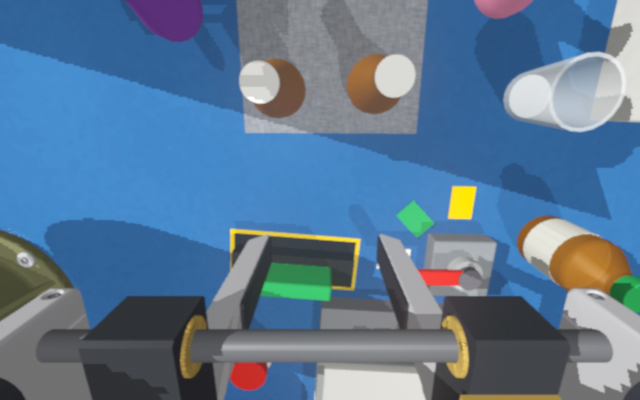

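View pics/l_scene.png

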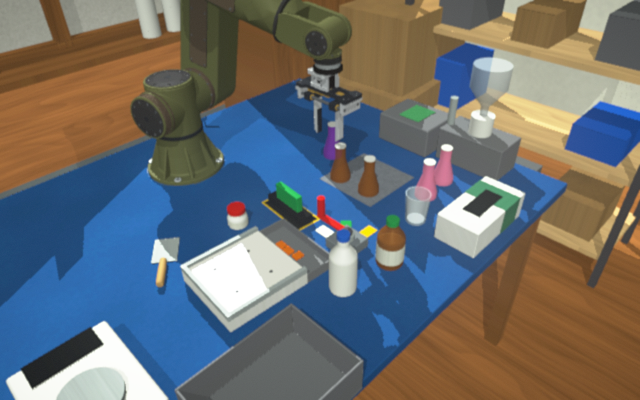

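Request:
carry_out(deltas=[[[2.7,1.4,0],0,0.7],[[2.7,1.4,0],0,0.7],[[2.8,1.4,0],0,0.7],[[2.7,1.4,0],0,0.7],[[0,0,2],0,0.7],[[0,0,3],0,0.7],[[0,0,3],0,0.7],[[0,0,2.5],0,0.7],[[0,0,2],0,0.7],[[0,0,1],0,0.7],[[0,0,0.3],0,0.7],[[0,0,0],0,0.7]], grip_force=12)

```text
clock: 23.9
eef_pos: [535.9, 298.5, 98.1]
eef_rot: [-3.142, 0.0, 1.57]
wrist_force: [-0.2, -0.5, 0.8]
finger_gap: 65.9
```

Request:
carry_out(deltas=[[[0,0,0],0,0.5],[[0,0,0],0,0.4],[[0,0,0],0,0.3],[[0,0,0],0,0.25],[[0,0,0],0,0.25],[[0,0,0],0,0.25],[[0,0,0],0,0.25],[[0,0,0],0,0.25],[[0,0,0],0,0.25]], grip_force=12)

```text
clock: 24.65
eef_pos: [535.8, 299.1, 97.9]
eef_rot: [3.141, -0.0, 1.57]
wrist_force: [0.9, -0.1, 1.7]
finger_gap: 32.0
```

Request:
carry_out(deltas=[[[0,0,-0.5],0,0.25],[[0,0,-1.5],0,0.25],[[0,0,-2.5],0,0.25],[[0,0,-3],0,0.25],[[0,0,-3],0,0.25],[[0,0,-2.5],0,0.25],[[0,0,-1.5],0,0.25],[[0,0,-0.7],0,0.25],[[0,0,0],0,0.25]])

```text
clock: 25.4
eef_pos: [535.9, 299.1, 251.1]
eef_rot: [3.14, -0.001, 1.57]
wrist_force: [0.3, -0.1, -1.7]
finger_gap: 31.8
```

Request:
carry_out(deltas=[[[-1,0.2,0],0,0.25],[[-2,0.3,0],0,0.25],[[-3,0.4,0],0,0.25],[[-3,0.4,0],0,0.25],[[-3,0.4,0],0,0.25],[[-3,0.4,0],0,0.25],[[-3,0.4,0],0,0.25],[[-3,0.5,0],0,0.25],[[-3,0.5,0],0,0.25],[[-3,0.5,0],0,0.25],[[-3,0.5,0],0,0.25],[[-3,0.5,0],0,0.25],[[-3,0.5,0],0,0.25],[[-3,0.5,0],0,0.25],[[-3,0.4,0],0,0.25],[[-3,0.4,0],0,0.25],[[-2.5,0.3,0],0,0.25],[[-1.5,0.2,0],0,0.25],[[-0.5,0.1,0],0,0.25],[[0,0,0],0,0.25]])

```text
clock: 27.07
eef_pos: [609.1, -196.7, 248.6]
eef_rot: [-3.14, -0.001, 1.569]
wrist_force: [0.2, 0.8, -0.3]
finger_gap: 32.3
```

Request:
carry_out(deltas=[[[0,0,1],0,0.25],[[0,0,2],0,0.25],[[0,0,2],0,0.25],[[0,0,2],0,0.25],[[0,0,1.5],0,0.25],[[0,0,1],0,0.25],[[0,0,0.6],0,0.25],[[0,0,0.3],0,0.25],[[0,0,0.2],0,0.25],[[0,0,0],0,0.25],[[0,0,0],0,0.25]])

```text
clock: 27.98
eef_pos: [609.7, -196.0, 144.5]
eef_rot: [3.141, 0.0, 1.57]
wrist_force: [0.7, -0.8, -1.1]
finger_gap: 32.0
```

Request:
carry_out(deltas=[[[0,0,0.1],0,0.25],[[0,0,0.1],0,0.25],[[0,0,0.1],0,0.25],[[0,0,0.1],0,0.25],[[0,0,0.1],0,0.25],[[0,0,0],0,0.25]])

```text
clock: 28.48
eef_pos: [609.4, -196.0, 138.5]
eef_rot: [-3.141, -0.0, 1.57]
wrist_force: [0.8, -1.0, -1.3]
finger_gap: 31.9
```

Request:
carry_out(deltas=[[[0,0,0.05],0,0.25],[[0,0,0.05],0,0.25],[[0,0,0],0,0.25]])

```text
clock: 28.73
eef_pos: [609.5, -196.1, 137.9]
eef_rot: [3.141, 0.0, 1.57]
wrist_force: [-0.0, -0.2, 0.7]
finger_gap: 31.7
```

Request:
carry_out(deltas=[[[0,0,0],0,0.36],[[0,0,0],0,0.4],[[0,0,0],0,0.55],[[0,0,0],0,0.55],[[0,0,0],0,0.55],[[0,0,-1],0,0.55],[[0,0,-2],0,0.55],[[0,0,-3],0,0.55],[[0,0,-3],0,0.55],[[0,0,-2.2],0,0.55],[[0,0,0],0,0.55]])

```text
clock: 29.65
eef_pos: [610.6, -196.5, 256.1]
eef_rot: [3.134, 0.003, 1.57]
wrist_force: [0.2, -0.6, 0.4]
finger_gap: 51.5
```

```bash
python3 - <<'E'
from fl import *
s=manip.read_state(); print(s['clock'],s['eef_pos'],s['eef_rot'],s['wrist_force'],s['finger_gap'])
a=Cam('scene','m');b=Cam('side','m')
for c in(a,b): flasks(c);flasks(c,156,(450,680,-310,-80))
E
```

```text
29.65 [ 610.57012978 -196.46632763  256.11824961] [3.13382232e+00 3.00586326e-03 1.57032437e+00] [ 0.15459291 -0.62230575  0.44806512] 51.48314174405433
rim [335 143  11   7  65] [427.5 293.3 116. ] circ 426.4 292.5 20.0 z 117.3
rim [241 237  15  12 143] [ 611.2 -196.   156. ] circ 610.9 -195.8 18.7 z 157.1
rim [261 156  11   8  62] [425.7 295.7 116. ] circ 426.2 295.6 19.0 z 118.6
rim [371 255  16  14 156] [ 611.  -195.2  156. ] circ 611.0 -194.9 18.9 z 159.0
```

View pics/m_side.png

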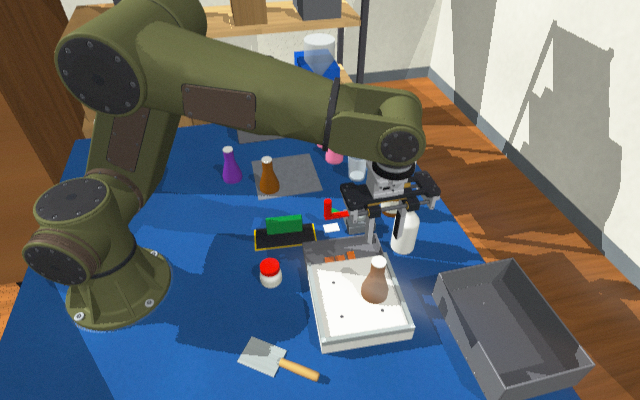

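Request:
carry_out(deltas=[[[1.5,-0.6,0],0,0.7],[[2.5,-1,0],0,0.7],[[3,-1.1,0],0,0.7],[[3,-1.1,0],0,0.7],[[3,-1.1,0],0,0.7],[[3,-1.1,0],0,0.7],[[3,-1.1,0],0,0.7],[[3,-1.1,0],0,0.7],[[3,-1.2,0],0,0.7],[[3,-1.2,0],0,0.7],[[3,-1.2,0],0,0.7],[[3,-1.2,0],0,0.7],[[3,-1.2,0],0,0.7],[[3,-1.2,0],0,0.7],[[3,-1.1,0],0,0.7],[[3,-1.1,0],0,0.7],[[2,-0.7,0],0,0.7],[[1.1,-0.3,0],0,0.7],[[0,0,0],0,0.7],[[0,0,0],0,0.7]])

```text
clock: 31.42
eef_pos: [423.7, 294.6, 249.1]
eef_rot: [-3.141, 0.001, 1.571]
wrist_force: [-0.3, 0.6, -1.4]
finger_gap: 65.6
```

Down 15.1 cm and grip.

Request:
carry_out(deltas=[[[0,0,2],0,0.7],[[0,0,3],0,0.7],[[0,0,3],0,0.7],[[0,0,3],0,0.7],[[0,0,2.2],0,0.7],[[0,0,1.3],0,0.7],[[0,0,0.6],0,0.7],[[0,0,0],0,0.7],[[0,0,0],0,0.5],[[0,0,0],0,0.4],[[0,0,0],0,0.3],[[0,0,0],0,0.25],[[0,0,0],0,0.25],[[0,0,0],0,0.25],[[0,0,0],0,0.25],[[0,0,0],0,0.25],[[0,0,0],0,0.25]], grip_force=12)

```text
clock: 32.83
eef_pos: [423.8, 295.1, 98.9]
eef_rot: [3.141, -0.0, 1.57]
wrist_force: [1.4, -0.1, 2.0]
finger_gap: 31.9
```

Request:
carry_out(deltas=[[[0,0,-0.5],0,0.25],[[0,0,-1.5],0,0.25],[[0,0,-2.5],0,0.25],[[0,0,-3],0,0.25],[[0,0,-3],0,0.25],[[0,0,-2.5],0,0.25],[[0,0,-1.5],0,0.25],[[0,0,-0.7],0,0.25],[[0,0,0],0,0.25]])

```text
clock: 33.58
eef_pos: [423.9, 295.2, 251.9]
eef_rot: [3.14, -0.001, 1.57]
wrist_force: [1.2, 0.3, -2.2]
finger_gap: 31.8
```

Request:
carry_out(deltas=[[[-1,0.2,0],0,0.25],[[-2,0.4,0],0,0.25],[[-3,0.6,0],0,0.25],[[-3,0.6,0],0,0.25],[[-3,0.6,0],0,0.25],[[-3,0.6,0],0,0.25],[[-3,0.6,0],0,0.25],[[-3,0.6,0],0,0.25],[[-3,0.6,0],0,0.25],[[-3,0.6,0],0,0.25],[[-3,0.6,0],0,0.25],[[-3,0.6,0],0,0.25],[[-3,0.6,0],0,0.25],[[-3,0.6,0],0,0.25],[[-3,0.6,0],0,0.25],[[-2.5,0.5,0],0,0.25],[[-2,0.4,0],0,0.25],[[-1.5,0.3,0],0,0.25],[[-0.5,0.1,0],0,0.25],[[0,0,0],0,0.25]])

```text
clock: 35.25
eef_pos: [520.1, -190.7, 249.7]
eef_rot: [-3.14, -0.001, 1.569]
wrist_force: [-0.6, -0.4, -1.2]
finger_gap: 31.7
```

Request:
carry_out(deltas=[[[0,0,1],0,0.25],[[0,0,2],0,0.25],[[0,0,2],0,0.25],[[0,0,2],0,0.25],[[0,0,1.5],0,0.25],[[0,0,1],0,0.25],[[0,0,0.6],0,0.25],[[0,0,0.3],0,0.25],[[0,0,0.2],0,0.25],[[0,0,0.1],0,0.25],[[0,0,0.1],0,0.25],[[0,0,0.1],0,0.25],[[0,0,0.1],0,0.25],[[0,0,0.1],0,0.25],[[0,0,0],0,0.25],[[0,0,0],0,0.25]])

```text
clock: 36.58
eef_pos: [520.4, -190.0, 139.8]
eef_rot: [3.142, 0.0, 1.57]
wrist_force: [-0.1, -0.7, -1.4]
finger_gap: 31.9
```

Request:
carry_out(deltas=[[[0,0,0.05],0,0.25],[[0,0,0.05],0,0.25],[[0,0,0.05],0,0.25],[[0,0,0],0,0.25]])

```text
clock: 36.92
eef_pos: [520.7, -190.1, 138.8]
eef_rot: [3.141, 0.0, 1.57]
wrist_force: [0.2, 0.6, 4.6]
finger_gap: 32.3
```

Contact (+4.6 N). Release and rise.

Request:
carry_out(deltas=[[[0,0,0],0,0.36],[[0,0,0],0,0.4],[[0,0,0],0,0.55],[[0,0,0],0,0.55],[[0,0,0],0,0.55],[[0,0,-1],0,0.55],[[0,0,-2],0,0.55],[[0,0,-3],0,0.55],[[0,0,-3],0,0.55],[[0,0,-2.2],0,0.55],[[0,0,0],0,0.55],[[0,0,0],0,0.55]])

```text
clock: 37.92
eef_pos: [520.7, -190.1, 251.6]
eef_rot: [3.139, 0.001, 1.57]
wrist_force: [-0.4, -0.2, -0.3]
finger_gap: 51.5
```

```bash
python3 - <<'E'
from fl import *
from valve import valve
s=manip.read_state(); print(s['clock'],s['eef_pos'],s['eef_rot'],s['wrist_force'],s['finger_gap'])
a=Cam('scene','n');b=Cam('side','n')
for c in(a,b): flasks(c);flasks(c,156,(450,680,-310,-80));valve(c)
E
```

```text
37.9167 [ 520.67230467 -190.10084798  251.62303538] [3.13935546e+00 1.01083001e-03 1.57034464e+00] [-0.37408698 -0.19028197 -0.3275796 ] 51.46457961757153
rim [219 219  15  10 123] [ 522.  -190.6  156. ] circ 522.0 -190.6 19.1 z 157.4
rim [241 237  15  12 139] [ 611.  -195.8  156. ] circ 611.9 -194.5 19.3 z 157.1
top 34 [567.   71.2 110. ] line deg -38.8 z 109.7
arm 140 [603.7  71.9  53. ] line deg 0.3 z 53.2
yel 114 [658.6 159.2] [42.3 30.5] 88.5
wht 137 [572.4  76.7] [34.4 44.8] 89.0
grn 53 [592.1 146.9] [34.7 23.1] 19.5
rim [371 255  16  14 148] [ 611.  -195.7  156. ] circ 611.0 -195.0 18.8 z 158.9
rim [332 261  15  14 165] [ 521.7 -189.5  156. ] circ 521.9 -189.9 18.9 z 158.8
top few
arm 18 [614.9  79.9  53. ] line deg 0.4 z 55.3
yel 10 [656.4 147.1] [ 5.1 20.7] 89.9
wht 73 [586.7  75.1] [32.7 26.6] 76.4
grn 12 [605.4 143.4] [16.1  8.3] 6.1
```

View pics/n_side.png

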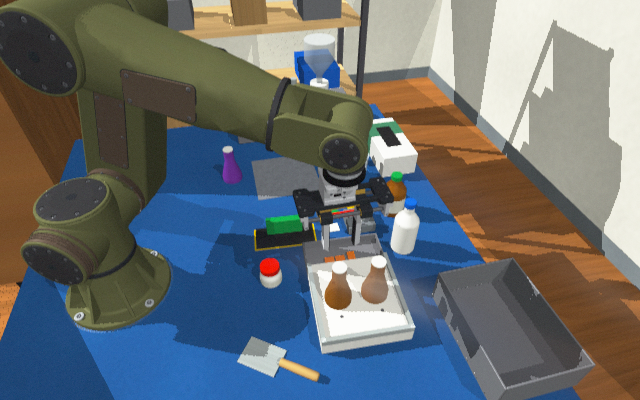

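View pics/n_scene.png

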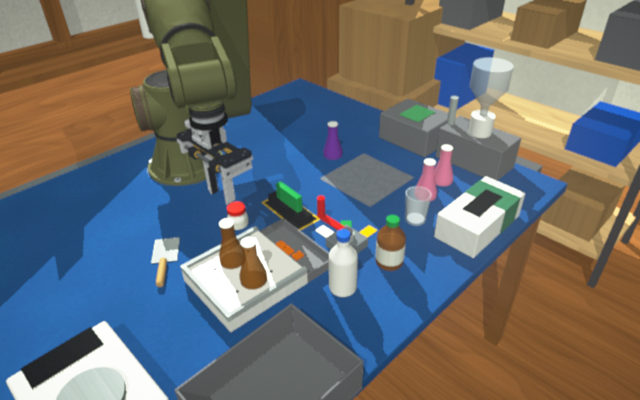

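Request:
carry_out(deltas=[[[2,0.1,0],0,0.55],[[3,0.2,0],0,0.55],[[3,0.2,0],0,0.55],[[3,0.2,0],0,0.55],[[3,0.2,0],0,0.55],[[2,0,0],0,0.55],[[1,0,0],0,0.55],[[0,0,0],0,0.55],[[0,0,0],0,0.55]])

```text
clock: 38.77
eef_pos: [529.4, -20.4, 249.7]
eef_rot: [-3.141, 0.0, 1.571]
wrist_force: [-0.5, -0.2, 0.2]
finger_gap: 51.3
```

```bash
cat > sc.py <<'E'
from valve import *
def scraper(c):
  v,u=np.mgrid[0:400,0:640]; P=c.e+c.ray(u,v)*c.d[...,None]; ok=c.d>0; X0=c.plane(u,v,0)
  yb=c.mask((22,120,100),(33,255,255))&ok&(P[...,2]<10)&(X0[...,0]<545)&(X0[...,1]>0)&(X0[...,1]<150)&(X0[...,0]>330)
  print('park',cv2.minAreaRect(X0[yb][:,:2].astype(np.float32)))
  bt=c.mask((50,120,60),(85,255,255))&ok&(P[...,2]>70)&(P[...,2]<82)&(P[...,0]<540)&(P[...,0]>330)&(P[...,1]<200)
  print('bar',cv2.minAreaRect(c.plane(u,v,76)[bt][:,:2].astype(np.float32)))
  ft=ok&(c.hsv[...,2]<70)&(P[...,2]>20)&(P[...,2]<32)&(P[...,0]>330)&(P[...,0]<560)&(P[...,1]>10)&(P[...,1]<160)
  f=max(comps(ft),key=lambda t:t[1][4])[0]; print('foot',cv2.minAreaRect(c.plane(u,v,26)[f][:,:2].astype(np.float32)))
E
python3 - <<'E'
from sc import *
s=manip.read_state(); print(s['clock'],s['eef_pos'],s['eef_rot'])
c=Cam('wrist','o'); scraper(c); valve(c)
E
```

```text
38.7667 [529.40425454 -20.38410211 249.65116517] [-3.14052499e+00  1.13796311e-04  1.57084766e+00]
park ((434.92205810546875, 70.96072387695312), (79.71309661865234, 175.72755432128906), 85.14417266845703)
bar ((436.2487487792969, 69.92974090576172), (19.846073150634766, 99.69912719726562), 85.11843872070312)
foot ((436.1877746582031, 69.86502075195312), (39.936283111572266, 158.40440368652344), 85.12190246582031)
top 439 [560.7  73.8 110. ] line deg 5.9 z 110.2
arm 1080 [611.1  72.7  53. ] line deg -1.4 z 53.2
yel 1114 [658.4 155.2] [43.9 30.5] 89.1
wht 289 [573.6  73.8] [31.9 46.8] 88.1
grn 1051 [599.1 132.1] [30.5 43.8] 43.9
```

View pics/o_wrist.png

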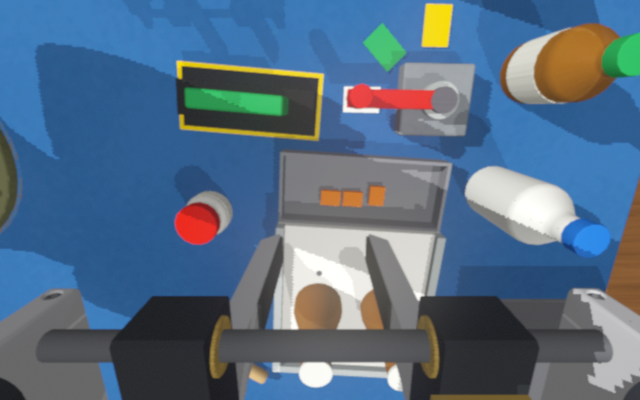

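Request:
carry_out(deltas=[[[2.4,0.8,0],0,0.7],[[2.4,0.8,0],0,0.7],[[2.4,0.8,0],0,0.7],[[2.2,0.7,0],0,0.7],[[0,0,0],-7,0.7],[[0,0,0],-7,0.7],[[0,0,0],-7,0.7],[[0,0,0],-7,0.7],[[0,0,1],-7,0.7],[[0,0,2],-7,0.7],[[0,0,2],-7,0.7],[[0,0,2],-7,0.7],[[0,0,2],-7,0.7],[[0,0,2],-3,0.7],[[0,0,0],0,0.7],[[0,0,0],0,0.7]])

```text
clock: 40.15
eef_pos: [560.5, 72.9, 139.9]
eef_rot: [-3.141, -0.001, 2.719]
wrist_force: [-0.1, 0.5, 0.6]
finger_gap: 66.2
```

Request:
carry_out(deltas=[[[0,0,1.5],0,0.7],[[0,0,1.8],0,0.7],[[0,0,1.2],0,0.7],[[0,0,0.3],0,0.7],[[0,0,0],0,0.4],[[0,0,0],0,0.2],[[0,0,0],0,0.15],[[0,0,0],0,0.15],[[0,0,0],0,0.15],[[0,0,0],0,0.15],[[0,0,0],0,0.15],[[0,0,0],0,0.15],[[0,0,0],0,0.15]], grip_force=15)

```text
clock: 41.23
eef_pos: [560.9, 74.6, 92.5]
eef_rot: [3.14, 0.001, 2.722]
wrist_force: [3.5, 4.1, -0.7]
finger_gap: 21.7
```

```bash
python3 -c "
import numpy as np
a=np.radians(np.linspace(178.6,133.6,10)); p=np.c_[655.7+95*np.cos(a),71.5+95*np.sin(a)]
d=np.diff(p,axis=0)/10; y=2.719; print(p[0],p[-1])
print([[round(dx*np.cos(y)+dy*np.sin(y),2),round(dx*np.sin(y)-dy*np.cos(y),2)] for dx,dy in d])"
```

```text
[560.72835847  73.82105692] [590.18614335 140.29632684]
[[np.float64(0.29), np.float64(0.78)], [np.float64(0.22), np.float64(0.8)], [np.float64(0.15), np.float64(0.82)], [np.float64(0.08), np.float64(0.83)], [np.float64(0.0), np.float64(0.83)], [np.float64(-0.07), np.float64(0.83)], [np.float64(-0.14), np.float64(0.82)], [np.float64(-0.21), np.float64(0.8)], [np.float64(-0.28), np.float64(0.78)]]
```

Request:
carry_out(deltas=[[[0.29,0.78,0],0,0.15],[[0.22,0.8,0],0,0.15],[[0.15,0.82,0],0,0.15],[[0.08,0.83,0],0,0.15],[[0,0.83,0],0,0.15],[[-0.07,0.83,0],0,0.15],[[-0.14,0.82,0],0,0.15],[[-0.21,0.8,0],0,0.15],[[-0.28,0.78,0],0,0.15],[[0,0,0],0,0.15],[[0,0,0],0,0.15]])

```text
clock: 42.15
eef_pos: [590.2, 141.4, 92.1]
eef_rot: [3.141, 0.0, 2.723]
wrist_force: [-1.5, 2.7, -2.4]
finger_gap: 21.9
```

```bash
python3 - <<'E'
from sc import *
s=manip.read_state(); print(s['clock'],s['eef_pos'],s['eef_rot'],s['wrist_force'])
c=Cam('wrist','p'); valve(c)
E
```

```text
42.15 [590.21423646 141.40202124  92.06689771] [3.14080991e+00 1.24793042e-04 2.72292710e+00] [-1.46077797  2.72441865 -2.3838203 ]
top 1369 [588.8 141.4 110. ] line deg -24.1 z 110.1
arm 295 [609.  125.2  53. ] line deg -39.0 z 53.2
yel 646 [659.  167.3] [19.4 31. ] 87.1
wht 1901 [574.4  83.5] [53.8 46.7] 88.5
grn 855 [596.  135.2] [30.4 35. ] 44.0
```

View pics/p_wrist.png

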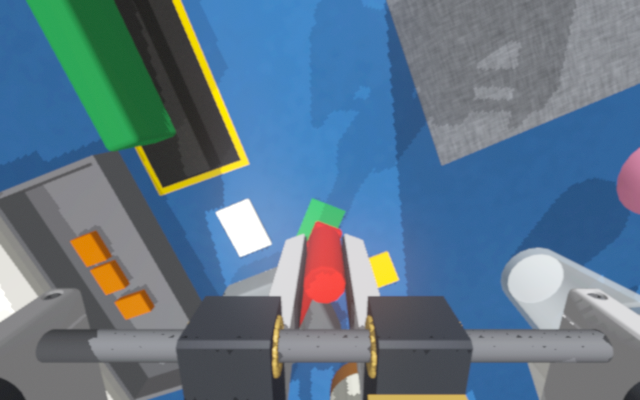

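Request:
carry_out(deltas=[[[0,0,0],0,0.3],[[0,0,0],0,0.5],[[0,0,0],0,0.6],[[0,0,0],0,0.6],[[0,0,0],0,0.6],[[0,0,-1.5],0,0.6],[[0,0,-3],0,0.6],[[0,0,-3],0,0.6],[[0,0,-3],0,0.6],[[0,0,-3],0,0.6],[[-2.5,0,-2.5],0,0.6],[[-3,0,0],0,0.6],[[-3,0,0],0,0.6],[[-1,0,0],0,0.6],[[0,0,0],0,0.6],[[0,0,0],0,0.6]])

```text
clock: 43.53
eef_pos: [676.5, 101.9, 251.6]
eef_rot: [-3.141, -0.001, 2.722]
wrist_force: [0.0, -0.1, 0.2]
finger_gap: 56.3
```

```bash
python3 - <<'E'
from sc import *
from fl import flasks
s=manip.read_state(); print(s['clock'],s['eef_pos'],s['eef_rot'],s['wrist_force'])
c=Cam('wrist','q'); valve(c); scraper(c)
for c in (Cam('scene','q'),Cam('side','q')): flasks(c,156,(450,680,-310,-80))
E
```

```text
43.5333 [676.45951251 101.92450025 251.59443547] [-3.14118119e+00 -8.34302835e-04  2.72169502e+00] [ 0.01699448 -0.10961256  0.19834595]
top 418 [590.5 140.2 110. ] line deg -43.2 z 110.2
arm 1057 [621.8 107.7  53. ] line deg -45.9 z 53.4
yel 796 [658.2 154.9] [44.1 30.2] 88.9
wht 918 [572.9  73.3] [31.  45.4] 89.1
grn 117 [598.8 131.8] [30.2 42.6] 43.7
park ((473.5133361816406, 67.5091552734375), (79.84343719482422, 98.27458953857422), 85.1861801147461)
bar ((472.9845886230469, 67.68231964111328), (20.73727035522461, 29.329500198364258), 85.16261291503906)
foot ((482.8797302246094, 66.25485229492188), (40.911033630371094, 67.40467834472656), 85.00001525878906)
rim [219 219  15  10 124] [ 522.1 -190.8  156. ] circ 522.0 -190.6 19.1 z 157.4
rim [241 237  15  12 137] [ 610.7 -196.1  156. ] circ 610.8 -195.7 18.5 z 157.2
rim [371 255  16  14 150] [ 610.5 -195.4  156. ] circ 610.3 -194.7 18.7 z 158.9
rim [332 261  15  14 165] [ 521.3 -190.1  156. ] circ 521.9 -189.9 18.9 z 158.8
```

View pics/q_wrist.png

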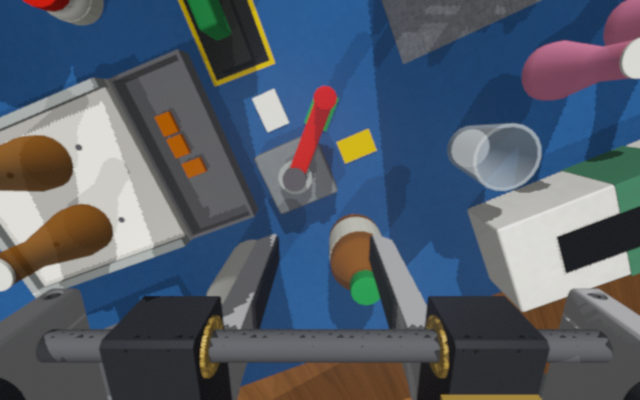

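View pics/q_side.png

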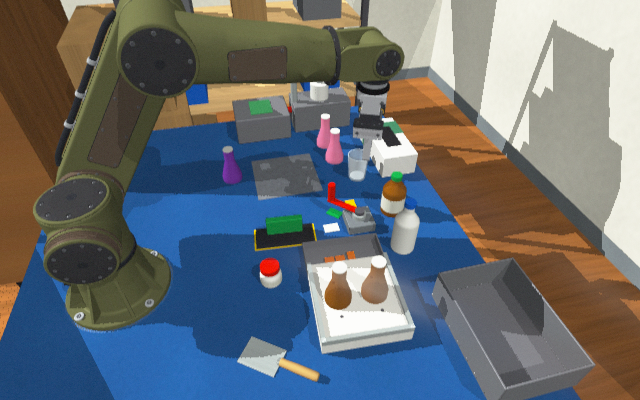

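View pics/q_scene.png

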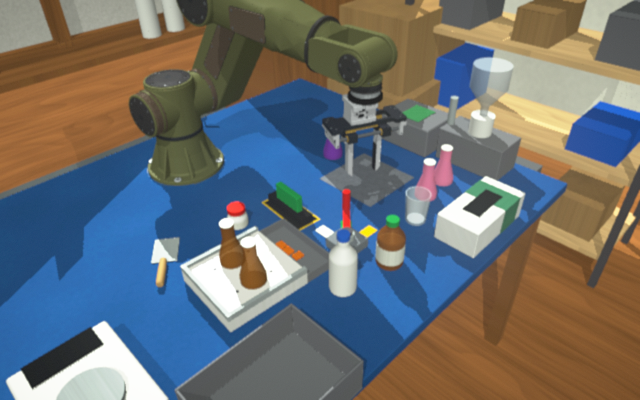

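```bash
python3 -c "
from cell import workorder; print(workorder.sign_off())"
```

```text
the job is handed in; nothing more can be done
None
```

The job is done and handed in at about 44 s of the 210 s allowed. No forces came near the limits in the readings, and I saw no knock to the flasks or the scraper.

1. **Air off:** I turned the valve to the white mark and pressed it lightly against its stop with 15 N. The handle slipped along the pads during the first turn, so I checked it in the pictures, and it was shut.
2. **Chips:** One scraper pass about 1 mm above the plate swept all three chips into the catch trough. A later wrist picture shows all three there and none on the plate.
3. **Scraper:** It is back on its marked place, about 1–2 mm from the centre and aligned with it. The last full view of it was before I turned the valve on; the final pictures still show it on its place.
4. **Flasks:** Only two amber flasks were there. I gripped each with 12 N and stood both upright near the middle of the plate. Setting them down read at most about 5 N. In the last check they stood at about (522, -190) and (611, -196) mm, with the rims 157–159 mm above the table. That is about where they should be.
5. **Air to half:** The lever points at -45.9°, against -46.4° for the green mark. It was still there after I released it and moved the arm away.

The cameras disagreed by up to about 5 mm on some points. I used the wrist camera for the grasps, and each of them closed on the part at the expected width.

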